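# Dial open the specimen lock box and lift off its cover

### The job

Unlock the specimen lock box with its dial: turn it clockwise, letting yellow and then blue go by the pointer once, and stop with red at the pointer; then anticlockwise, past blue, and stop at yellow; then clockwise and stop at blue. Then lift the cover straight out of the leaning face by its orange grip without forcing it, and set it down level on its feet in the middle of the green pad, lowering it until it stands there before you let go. Do not shove or upset the other things on the bench.

Things in the scene. Friction and masses are not known exactly. Their poses are not given: they have to be found in the camera images.
- case: lock box: grey steel box 150 x 270 x 60 mm on a fixed stand, 145 mm high. Origin: on the bench below the face centre; x level, away from the robot, y left, z up. Its face slopes up along +x at 28 degrees, centre 105 mm above the origin. Dial on the face's +y half (axis 72 mm from face centre), cover on the -y half (grip 43 mm from it). Hidden wheels hold the cover until the combination is dialed
- index (a point): the spot, fixed to the box, where a mark stands when exactly at the pointer: 36 mm uphill of the dial's axis, on the disc's front. The pointer is a white line with a diamond on the face just uphill of the dial. At each of the three stops the mark must be within 7 degrees of it. Do not overshoot a stop: inner wheels follow only after 103 degrees of play each, so turning back does not undo it
- dial_grip (a point): dial: black disc 88 mm across, 8 mm off the face, with a round ribbed aluminium knob 40 mm across rising to 46 mm off the face. This point: on the axis, 34 mm off the face. z points out of the face along the axis (28 degrees from vertical, leaning to the robot); x points to the red mark and turns with the dial. Needs 0.03 to 0.3 N m, stays where left, no end stop in four turns
- red_mark (a point): red bar on the dial disc, 15 x 8 mm, its middle 36 mm from the axis. Clockwise is as seen when looking at the face
- yellow_mark (a point): yellow bar on the dial disc, likewise, 160 degrees clockwise of red on the dial: from red at the pointer, 160 degrees of anticlockwise turning bring yellow there
- blue_mark (a point): blue bar on the dial disc, likewise, 85 degrees clockwise of red on the dial, between red and yellow. At the start red is 220 to 290 degrees of clockwise turning away from the pointer
- cover: white steel cover plate 110 x 130 x 5 mm, 0.25 to 0.4 kg, loose on the face inside 5 mm high lips with 1 to 4 mm play. Origin: middle of the plate's underside; z outward normal (tilted 28 degrees at the start), x uphill, y left. Below it two feet and a hooked tongue, 36 mm long: standing on them its origin is 36 mm up. Lift it 45 mm or more along its own z before moving sideways
- cover_grip (a point): orange bar grip on the middle of the cover, 56 mm along the cover's x, 16 mm wide along its y, from 5 to 45 mm above the plate's underside. This point is on its middle line, 33 mm above the plate's underside. z is the cover's outward normal
- pad: green foam-topped pad, 230 (x) x 200 (y) x 20 mm, fixed on the bench left or right of the lock box; origin at the middle of its underside, its top 20 mm above
- board: grey board, 230 x 200 x 12 mm, on the other side of the lock box, carrying the bone; origin at the middle of its underside
- bone: whitish fossil bone 180 x 70 x 45 mm lying on the grey board, 0.8 kg; leave alone; origin at the middle of its underside
- jar: amber jar 48 mm across, 70 mm high; leave alone; origin at the middle of its underside
- cup: white ceramic cup 68 mm across, 85 mm high; leave alone; origin at the middle of its underside
- brush: brush 170 mm long lying on the bench; leave alone; origin at its middle
- chisel: wood-handled steel pick 200 mm long lying on the bench; leave alone; origin at its middle
- chip_tray: black tray 80 x 140 x 25 mm; leave alone; origin at the middle of its underside
Things that resemble listed ones, but are neither listed nor needed, are in the scene too. Of the things that look like the cover, the smaller one is meant.

How it is judged:
On the way, in this order (a step that is already met when the one before it is completed fails the run):
1. the cover, held in the fingers, is out of the lock box (distance between cover and index above 0.135 m and contact force between cover and the fingers above 0.5 N and contact force between cover and case below 0.1 N), for 0.1 s.
2. the cover is lowered onto the pad while still held (contact force between cover and pad above 0.3 N and contact force between cover and the fingers above 0.5 N), for 0.02 s.
At the end, for the whole second after the job is handed in: The cover stands level (within 0.12 rad) on its feet on the green pad, its middle within 45 mm (pad x) and 40 mm (pad y) of the pad's middle, released and at rest (angle between cover's own z axis and vertical below 0.12 rad and z of cover in the frame of pad between 0.05 and 0.062 m and x of cover in the frame of pad between -0.045 and 0.045 m and y of cover in the frame of pad between -0.04 and 0.04 m and linear speed of cover below 0.02 m/s and contact force between cover and the fingers below 0.1 N); the robot touches nothing.
It fails at once if the cover is forced: it presses on the lock box or its wheels with more than 50 N (contact force between cover and case above 50 N).
It fails at once if a bystander (bone, jar, cup, brush, pick or chip tray) is moved by more than 30 mm (distance of any of bone, jar, cup, brush, chisel, chip_tray from where it was at the start of the episode above 0.03 m).
It also fails if it takes over 72 s, if anything falls off the work surface, if the arm or the gripper's body presses on something with over 40 N, if the wrist force passes 120 N, or if a joint passes its speed limit or range.

### The arm

A 7-joint arm with a two-finger parallel gripper is mounted at the origin on the work surface. World frame = base frame: x ahead of the robot, y to its left, z up, the work surface at z = 0. Lengths are in m, angles in rad, forces in N, time in s.
With the tool pointing down it reaches from about 0.4 to 0.85 m from the base axis. Payload 10.4 kg.
Tool frame: the origin (TCP) lies midway between the tips of the shut fingers; the grasp point (between the pads) lies 19 mm behind it; z points along the fingers, y is the direction in which the jaws open and shut (so a half turn about z gives the same grasp; the last joint's range is limited). The gripper opens to 85 mm and grips with 20 to 120 N. Pads are 22 mm wide; open, the fingers measure 114 mm over their backs; the gripper's body (76 mm by 85 mm) begins 54 mm behind the grasp point. The pads swing forward as they close: fully open they stand 13 mm farther back than shut.
Start: joints at [-1.192, 0.332, -0.065, 1.46, 0.022, 1.35, -0.088], TCP at [0.244, 0.575, 0.231] pointing down, gripper open.
Joint ranges: [-2.6, 2.6], [-0.5, 2.12], [-1.47, 1.34], [0.16, 2.42], [-1.27, 4.41], [0.06, 2.06], [-2.6, 2.6]. Speed limits (rad/s): [2.22, 2.22, 2.79, 2.79, 3.14, 3.14, 3.14].

### API

Orientations are given as a unit quaternion [x, y, z, w].
In Python, from workcell import manip, camera, camera_info, workorder, nets gives the robot as it stands.
- The arm moves only by the tool apply_moves, never from a script. Its argument "commands" is a list of rows, each a list of 5 numbers: the shift along the tool's x, y, z in m, then the turn about the tool's z in degrees, then the gripper command: -1 is fully open, 1 is shut, values between are in proportion. A call has 1 to 5 rows; each row shifts and turns the pose as measured when the row begins, along the tool's axes as they then stand; what a row does not reach is not made up. A row lasts 1/12 s, in which the tool goes at most 41.7 mm and 7.16 degrees, less where a joint would pass 70% of its speed; a pose out of reach is approached as far as the arm can. A call is refused whole if a number of a shift passes 0.0417 or a number of a turn 7.16, either way. A call with a gripper value outside its range is refused whole. The fingers move at their own pace and stop on an object; "squeeze" is the grip in N (left out, the last holds). Time passes only in rows, so rows that do not move let the fingers close. It gives the time, the measured TCP pose, the force and the opening at its end, in the units of the state.
- manip.get_obs(): the state, without advancing time (a new reading comes with each control period).
- camera(name): name is "scene" or "top" or "wrist"; returns (picture, depth): 384x512x3 uint8, red, green, blue; 384x512 float32, m along the optical axis (not along the pixel's ray), 0 where there is no reading.
- camera_info(name): a dict with "camera_matrix" (3x3 intrinsics, pixels), "k1" (the pictures are not rectified: a ray, as slopes to the right and down, at radius r is drawn at 1 + k1 r^2 times it, then the intrinsics apply), "xyz" and "rotation" of the camera in the world; the wrist camera has in their place "T_tool_cam" (4x4, takes a point from camera to tool coordinates, whose origin is the TCP and whose axes are the flange's). Camera axes: x right, y down, z forward; pixel columns grow to the right and rows downward; lengths in m; the calibration is good to about 2 mm. A picture is of the moment at which its call begins: read the wrist's pose just before it. camera_info takes no time and is no camera call.
- workorder.hand_in(): hands the job in, once; it reports no verdict.
Trained networks look in the newest picture that a camera, given by its name, has taken for a name from the list of things; names that differ only in an ending like _2 or _b are one class to them, and where a whole thing is asked for, a point or a joint stands for the part that bears it (a point fixed in the world has none). Each returns a list of dicts, best first, with "conf" (0 to 1); they miss things now and then, are a little off and sometimes report something else, mostly with a low value. They report only what shows in the picture. A call takes as long as a camera call. They do not tell look-alikes from the thing itself.
- nets.look_for(camera, thing): "rect" ([left, top, width, height] in pixels, round what is visible of it).
- nets.place_of(camera, thing): "xy" ([column, row] in pixels: a listed point, or the origin of a listed thing).
The state is a dict: "clock": time; "joint_pos": joint angles; "joint_velocities": joint speeds; "tau": joint torques, N m; "position": TCP position; "ee_rot": TCP orientation; "ft_force": force on the tool from outside, world axes, zero at the start; "torque": the same for the moment, N m; "grip_width": opening from 0.0 (shut) to 1.0 (fully open).
Only numpy, scipy, OpenCV 4.12 (cv2) and the standard library are available. Lean on these libraries where they do the work, as an engineer would, in place of code of your own. Each camera call takes 0.05 s, during which the arm holds its last target. There are 200 camera calls.

## Working session

There is one attempt and no reset: what is moved stays moved. The work goes in short steps, Python scripts to look and compute and a tool call to move; the robot and the scene stay as the last step left them, time stands still between calls to the robot, and variables do not carry over. Pictures are saved under pics/ and viewed, about 8 in all and at most 12, crops included, and the job is handed in when it is done.

Besides the shell and the picture viewer there is one more tool, called after "Emit:" by a JSON object that holds its "method" and its "body". apply_moves: Moves the arm, as the interface text tells. Its arguments: {"type":"object","properties":{"commands":{"type":"array","items":{"type":"array","items":{"type":"number"}}},"squeeze":{"type":"number"}},"required":["commands"]}

```bash
mkdir -p pics; ls; cat > h.py <<'E'
import numpy as np, cv2
from scipy.spatial.transform import Rotation as R
from workcell import manip, camera, camera_info, workorder, nets
def grab(name):
    o=manip.get_obs(); img,d=camera(name); i=camera_info(name)
    if name=="wrist":
        T=np.eye(4);T[:3,:3]=R.from_quat(o["ee_rot"]).as_matrix();T[:3,3]=o["position"]
        T=T@np.array(i["T_tool_cam"])
    else:
        T=np.eye(4);r=np.array(i["rotation"]); T[:3,:3]=r if r.shape==(3,3) else R.from_quat(r).as_matrix();T[:3,3]=i["xyz"]
    return img,d,np.array(i["camera_matrix"]),i["k1"],T
def ray(g,uv):
    K,k=g[2],g[3]; p=np.array([(uv[0]-K[0,2])/K[0,0],(uv[1]-K[1,2])/K[1,1]]); q=p.copy()
    for _ in range(20): q=p/(1+k*(q@q))
    return np.array([q[0],q[1],1.])
def world(g,uv,z=None):
    c=ray(g,uv)
    if z is not None:
        d=g[4][:3,:3]@c; return g[4][:3,3]+d*(z-g[4][2,3])/d[2]
    u,v=int(round(uv[0])),int(round(uv[1])); w=g[1][max(v-2,0):v+3,max(u-2,0):u+3]; w=w[w>0]
    return g[4][:3,:3]@(c*np.median(w))+g[4][:3,3]
def pix(g,P):
    c=g[4][:3,:3].T@(np.array(P)-g[4][:3,3]); q=c[:2]/c[2]; q=q*(1+g[3]*(q@q))
    return q*[g[2][0,0],g[2][1,1]]+[g[2][0,2],g[2][1,2]]
def save(name,img,crop=None,s=1):
    if crop: l,t,w,h=crop; img=img[t:t+h,l:l+w]
    cv2.imwrite("pics/"+name,cv2.resize(img[:,:,::-1],None,fx=s,fy=s,interpolation=cv2.INTER_CUBIC))
E
python3 - <<'E'
from h import *
np.set_printoptions(precision=3,suppress=True)
print(manip.get_obs())
ims=[]
for c in("top","scene"):
    g=grab(c); ims.append(g[0])
    print(c,g[4],g[2])
    for t in ["case","dial_grip","red_mark","yellow_mark","blue_mark","cover","cover_grip","pad","board","jar","cup","brush","chisel","chip_tray","index"]:
        for r in nets.place_of(c,t)[:2]:
            if r["conf"]>.2:
                print(t,round(r["conf"],2),np.round(r["xy"]),world(g,r["xy"]))
save("a_top.png",ims[0],None,1.5);save("a_scene.png",ims[1],None,1.5)
E
```

```text
pics
{'clock': 0.0, 'joint_pos': array([-1.192,  0.333, -0.065,  1.461,  0.022,  1.35 , -0.089]), 'joint_velocities': array([-0.   ,  0.   ,  0.001,  0.002, -0.002,  0.002, -0.002]), 'tau': array([  0.   , -62.544,   0.049, -39.161,   0.016,   0.01 ,   0.   ]), 'position': array([0.244, 0.575, 0.231]), 'ee_rot': array([ 0.2  ,  0.98 , -0.001, -0.   ]), 'ft_force': array([0.203, 0.07 , 0.017]), 'torque': array([-0.021, -0.075,  0.008]), 'grip_width': 1.0007711867699653}
top [[ 0.025 -0.98   0.199  0.177]
 [-1.    -0.024  0.01  -0.036]
 [-0.005 -0.199 -0.98   1.616]
 [ 0.     0.     0.     1.   ]] [[468.776   0.    252.775]
 [  0.    468.776 192.138]
 [  0.      0.      1.   ]]
case 0.79 [242. 167.] [0.57  0.019 0.093]
dial_grip 0.81 [217. 160.] [0.578 0.098 0.148]
red_mark 0.96 [230. 164.] [0.578 0.06  0.096]
red_mark 0.26 [252. 157.] [ 0.591 -0.017  0.144]
yellow_mark 0.95 [204. 159.] [0.592 0.143 0.111]
yellow_mark 0.52 [249. 157.] [ 0.593 -0.005  0.144]
blue_mark 0.63 [214. 170.] [0.559 0.112 0.095]
cover 0.82 [250. 157.] [ 0.591 -0.008  0.145]
cover 0.65 [142. 279.] [0.196 0.335 0
[... 1010 characters left out ...]
] [0.579 0.127 0.11 ]
blue_mark 0.21 [227. 216.] [0.626 0.005 0.123]
cover 0.74 [398. 192.] [0.179 0.344 0.063]
cover 0.7 [226. 215.] [0.628 0.002 0.124]
cover_grip 0.94 [229. 207.] [ 0.605 -0.002  0.133]
cover_grip 0.85 [395. 209.] [0.274 0.356 0.062]
pad 0.79 [365. 268.] [0.519 0.348 0.02 ]
board 0.78 [157. 196.] [ 0.521 -0.336  0.013]
jar 0.85 [291. 221.] [0.415 0.091 0.008]
jar 0.53 [115. 240.] [ 0.751 -0.287  0.007]
cup 0.97 [243. 206.] [ 0.445 -0.058  0.026]
brush 0.88 [117. 241.] [ 0.75  -0.283  0.007]
chisel 0.69 [185. 165.] [ 0.295 -0.399  0.005]
chip_tray 0.7 [311. 325.] [0.742 0.296 0.004]
chip_tray 0.48 [181. 167.] [ 0.313 -0.402  0.003]
index 0.95 [263. 226.] [0.627 0.109 0.13 ]
```

View pics/a_top.png

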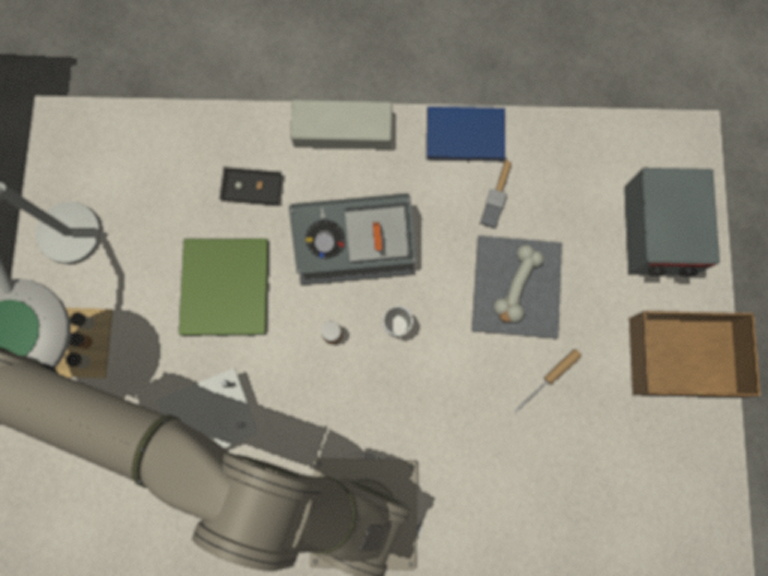

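View pics/a_scene.png

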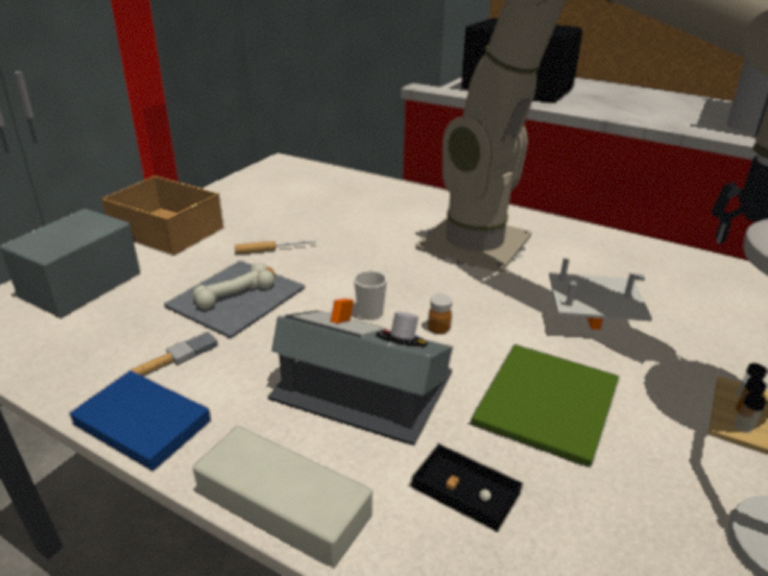

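```bash
cat >> h.py <<'E'
np.set_printoptions(precision=4,suppress=True)
def go(P,yaw=None):
    """shift in tool axes, and turn, to target TCP P; yaw = world angle of tool y mod 180 (deg)"""
    o=manip.get_obs(); M=R.from_quat(o["ee_rot"]).as_matrix()
    d=M.T@(np.array(P)-o["position"]); y=np.degrees(np.arctan2(M[1,1],M[0,1]))
    print("t",round(o["clock"],2),"pos",o["position"],"yaw",round(y,1),"j7",round(o["joint_pos"][6],2),"F",o["ft_force"],"w",round(o["grip_width"],3))
    t=0 if yaw is None else -((yaw-y+90)%180-90)
    print("shift tool",d,"rows",np.abs(d).max()/.0417,"turn",round(t,1))
E
python3 - <<'E'
from h import *
print(camera_info("wrist"))
go([.45,.05,.40],98)
E
```

```text
{'camera_matrix': array([[340.2999,   0.    , 258.3583],
       [  0.    , 340.2999, 194.4117],
       [  0.    ,   0.    ,   1.    ]]), 'k1': -0.05032024025583991, 'T_tool_cam': array([[-0.0004, -0.9651, -0.2621,  0.0658],
       [ 1.    , -0.0003, -0.0004, -0.0005],
       [ 0.0003, -0.2621,  0.9651, -0.1427],
       [ 0.    ,  0.    ,  0.    ,  1.    ]])}
t 1.6 pos [0.2444 0.5753 0.2313] yaw 67.0 j7 -0.09 F [-0.4988  0.4707  0.0502] w 1.0
shift tool [-0.3946 -0.403  -0.1687] rows 9.665040061399539 turn -31.0
```

Emit:
{"method": "apply_moves", "body": {"commands": [[-0.039,-0.04,-0.034,0,-0.2],[-0.039,-0.04,-0.034,0,-0.2],[-0.039,-0.04,-0.034,0,-0.2],[-0.039,-0.04,-0.034,0,-0.2],[-0.039,-0.04,-0.034,0,-0.2]]}}

```text
clock: 2.02
position: [0.3079, 0.406, 0.3388]
ee_rot: [0.193, 0.981, -0.006, -0.003]
ft_force: [1.3, 0.5, -0.4]
grip_width: 0.597
```

Emit:
{"method": "apply_moves", "body": {"commands": [[-0.039,-0.04,0,-6.2,-0.2],[-0.039,-0.04,0,-6.2,-0.2],[-0.039,-0.04,0,-6.2,-0.2],[-0.039,-0.04,0,-6.2,-0.2],[-0.039,-0.04,0,-6.2,-0.2]]}}

```text
clock: 2.43
position: [0.4166, 0.2429, 0.3449]
ee_rot: [-0.072, 0.997, 0.001, -0.0]
ft_force: [1.1, 0.5, -0.5]
grip_width: 0.596
```

```bash
python3 - <<'E'
from h import *
go([.45,.05,.40],98)
g=grab("wrist"); save("b.png",g[0],None,1.5)
for t in ["dial_grip","index","red_mark","yellow_mark","blue_mark","cover","cover_grip"]:
    for r in nets.place_of("wrist",t)[:2]:
        if r["conf"]>.2: print(t,round(r["conf"],2),np.round(r["xy"]),world(g,r["xy"]))
np.save("b_d.npy",g[1])
E
```

```text
t 2.43 pos [0.4166 0.2429 0.3449] yaw 98.2 j7 1.09 F [ 1.1292  0.4945 -0.5034] w 0.596
shift tool [-0.0054 -0.1956 -0.0554] rows 4.689815379345246 turn 0.2
dial_grip 0.87 [117. 286.] [0.5723 0.1026 0.1459]
dial_grip 0.7 [ 41. 277.] [ 0.597  -0.0069  0.1131]
red_mark 0.67 [ 99. 273.] [0.583  0.0647 0.1069]
red_mark 0.36 [259. 344.] [0.7402 0.2905 0.0038]
yellow_mark 0.74 [154. 289.] [0.4097 0.209  0.3966]
blue_mark 0.86 [136. 259.] [0.5615 0.1073 0.0981]
blue_mark 0.55 [101. 273.] [0.5826 0.0669 0.1069]
cover 0.57 [ 41. 281.] [ 0.6018 -0.0067  0.114 ]
cover_grip 0.82 [ 24. 284.] [ 0.5881 -0.0074  0.1444]
```

Emit:
{"method": "apply_moves", "body": {"commands": [[0,-0.041,0,0,-0.2],[0,-0.041,0,0,-0.2],[0,-0.041,0,0,-0.2],[0,-0.041,0,0,-0.2],[0,0,0,0,-0.2]]}}

```text
clock: 3.25
position: [0.4367, 0.0846, 0.343]
ee_rot: [-0.077, 0.997, -0.0, -0.002]
ft_force: [2.1, -0.9, -0.6]
grip_width: 0.599
```

```bash
python3 - <<'E'
from h import *
go([.45,.05,.40],98)
g=grab("wrist"); save("b.png",g[0],None,1.5)
for t in ["dial_grip","index","red_mark","yellow_mark","blue_mark","cover","cover_grip"]:
    for r in nets.place_of("wrist",t)[:2]:
        if r["conf"]>.2: print(t,round(r["conf"],2),np.round(r["xy"]),world(g,r["xy"]))
E
```

```text
t 3.25 pos [0.4367 0.0846 0.343 ] yaw 98.9 j7 1.39 F [ 2.1059 -0.9125 -0.6459] w 0.599
shift tool [-0.0076 -0.0362 -0.057 ] rows 1.3669041133104791 turn 0.9
dial_grip 0.97 [256. 292.] [0.5738 0.1024 0.1465]
dial_grip 0.44 [154. 290.] [0.4298 0.0511 0.3956]
index 0.81 [250. 317.] [0.6202 0.1021 0.1278]
red_mark 0.82 [228. 275.] [0.5804 0.0675 0.1056]
yellow_mark 0.78 [283. 294.] [0.5907 0.138  0.1154]
blue_mark 0.6 [261. 263.] [0.5622 0.107  0.0983]
cover_grip 0.97 [156. 290.] [0.4301 0.0518 0.3954]
cover_grip 0.42 [160. 118.] [ 0.4111 -0.0587  0.0049]
```

View pics/b.png

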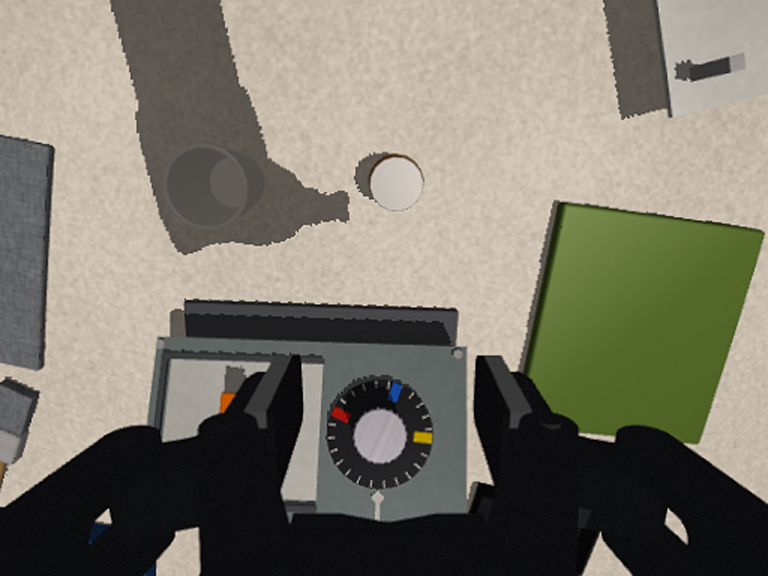

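```bash
cat >> h.py <<'E'
from scipy.optimize import least_squares
S,C=np.sin(np.radians(28)),np.cos(np.radians(28))
OFF=dict(red=0,blue=85,yellow=160)
def frame(yaw):  # columns: uphill u, left v, normal n
    return R.from_euler('z',yaw,degrees=True).as_matrix()@np.array([[C,0,-S],[0,1,0],[S,0,C]])
def plane_uv(g,pts,c,yaw,h):
    F=frame(yaw); O=np.array([*c,.105])+h*F[:,2]
    out=[]
    for p in pts:
        d=g[4][:3,:3]@ray(g,p); t=((O-g[4][:3,3])@F[:,2])/(d@F[:,2]); out.append((F.T@(g[4][:3,3]+t*d-O))[:2])
    return np.array(out)
def marks(g,c,yaw):
    hsv=cv2.cvtColor(g[0],cv2.COLOR_RGB2HSV).astype(int); H,Sa,V=hsv[...,0],hsv[...,1],hsv[...,2]
    m=dict(red=((H<8)|(H>172)),blue=(H>100)&(H<130),yellow=(H>20)&(H<35)); res={}
    for k in m:
        vu=np.argwhere(m[k]&(Sa>130)&(V>60))
        if len(vu)<1: continue
        uv=plane_uv(g,vu[:,::-1].astype(float),c,yaw,.008); r=np.hypot(*uv.T); s=(r>.024)&(r<.049)
        if s.sum()>=12: res[k]=(vu[s][:,::-1].mean(0),s.sum())
    return res
def dial(g,c,yaw,verbose=True):
    """cw angle of red from pointer (deg); per mark"""
    a={}
    for k,(p,n) in marks(g,c,yaw).items():
        u,v=plane_uv(g,[p],c,yaw,.008)[0]
        # uphill=+u, left=+v ; clockwise seen from outside: up->right(-v)
        a[k]=((np.degrees(np.arctan2(-v,u))-OFF[k])%360,n,np.hypot(u,v))
    for k in a: print(k,"red_cw %.1f n%d r%.1f"%(a[k][0],a[k][1],a[k][2]*1e3))
E
python3 - <<'E'
from h import *
g=grab("wrist"); c0=[.595,.102]; m=marks(g,c0,5); print(m)
ip=np.array([377,498])/1.5
def pts(x):
    F=frame(x[2]); O=np.array([x[0],x[1],.105]); f=lambda u,v,h:pix(g,O+F@[u,v,h])
    r=[]
    for k in m:
        t=np.radians(x[3]+OFF[k]); r.append(f(.036*np.cos(t),-.036*np.sin(t),.008)-m[k][0])
    r.append((f(0,0,.046)-np.array([379.5,436])/1.5)); r.append(.7*(f(.052,0,0)-ip)[0:1])
    return np.concatenate(r)
s=least_squares(pts,[.595,.102,5,118],x_scale=[.01,.01,5,5]); print(s.x,s.fun)
dial(g,s.x[:2],s.x[2])
# depth check of plane
F=frame(s.x[2]);O=np.array([*s.x[:2],.105])
print("axis grip",O+F@[0,0,.034],"cover grip pt",O+F@[0,-.115,.033])
g2=grab("top")
for n,h in(("cover_grip",.033),("dial_grip",.034)):
  print(n,nets.place_of("top",n)[0],pix(g2,O+F@[0,0 if n[0]=="d" else -.115,h]))
go(O+F@[0,0,.036]-[0,0,.019]+[0,0,.08],90+s.x[2])
E
```

```text
{'red': (array([218.8161, 276.1724]), np.int64(87)), 'blue': (array([255.2093, 261.4419]), np.int64(86)), 'yellow': (array([273.1176, 292.0294]), np.int64(102))}
[  0.5942   0.1053   7.6095 111.4247] [ 2.4941  1.3666  1.8565 -0.3275  4.0555 -1.173  -5.511   0.1825 -3.2892]
red red_cw 111.8 n87 r39.5
blue red_cw 108.0 n86 r35.0
yellow red_cw 114.5 n98 r31.4
axis grip [0.5784 0.1032 0.135 ] cover grip pt [ 0.5941 -0.0107  0.1341]
cover_grip {'xy': [255.2, 156.2], 'conf': 0.58} [250.5566 157.2914]
dial_grip {'xy': [217.4, 160.9], 'conf': 0.59} [215.5822 161.048 ]
t 3.85 pos [0.4358 0.0919 0.3424] yaw 99.4 j7 1.38 F [ 0.6864 -0.3994  0.5615] w 0.603
shift tool [-0.1423 -0.0121  0.1439] rows 3.4516274813364065 turn 1.8
```

```bash
cat > fit.py <<'E'
from h import *
import sys
g=grab("wrist"); x0=[.594,.104,7,float(sys.argv[1])]; m=marks(g,x0,x0[2])
dg=nets.place_of("wrist","dial_grip"); ix=nets.place_of("wrist","index"); print(dg[:2],ix[:2])
hsv=cv2.cvtColor(g[0],cv2.COLOR_RGB2HSV).astype(int)
# knob top centre: bright low-saturation blob near dial
F=frame(7);kp=pix(g,np.array([x0[0],x0[1],.105])+F@[0,0,.046])
mask=((hsv[...,1]<60)&(hsv[...,2]>110)).astype(np.uint8); n,lab,st,cen=cv2.connectedComponentsWithStats(mask)
i=min((j for j in range(1,n) if 150<st[j,4]<4000),key=lambda j:np.hypot(*(cen[j]-kp))); print("knob blob",cen[i],st[i],"pred",kp)
def pts(x):
    F=frame(x[2]); O=np.array([x[0],x[1],.105]); f=lambda u,v,h:pix(g,O+F@[u,v,h]); r=[]
    for k in m:
        t=np.radians(x[3]+OFF[k]); r.append(f(.036*np.cos(t),-.036*np.sin(t),.008)-m[k][0])
    r.append(f(0,0,.046)-cen[i])
    if ix and ix[0]["conf"]>.4: r.append(.5*(f(.036,0,.008)-ix[0]["xy"]))
    return np.concatenate(r)
s=least_squares(pts,x0,x_scale=[.01,.01,5,5]); print(s.x,s.fun)
dial(g,s.x[:2],s.x[2])
F=frame(s.x[2]);O=np.array([*s.x[:2],.105])
print("cover grip pt",O+F@[0,-.115,.033])
go(O+F@[0,0,.036]-[0,0,.019]+[0,0,.08],90+s.x[2])
save("c.png",g[0],(170,200,200,184),3)
E
python3 fit.py 112
```

```text
Traceback (most recent call last):
  File "fit.py", line 3, in <module>
    g=grab("wrist"); x0=[.594,.104,7,float(sys.argv[1])]; m=marks(g,x0,x0[2])
                                                            ~~~~~^^^^^^^^^^^^
  File "h.py", line 53, in marks
    uv=plane_uv(g,vu[:,::-1].astype(float),c,yaw,.008); r=np.hypot(*uv.T); s=(r>.024)&(r<.049)
  File "h.py", line 42, in plane_uv
    F=frame(yaw); O=np.array([*c,.105])+h*F[:,2]
                    ~~~~~~~~~~~~~~~~~~~^~~~~~~~~
ValueError: operands could not be broadcast together with shapes (5,) (3,)
```

```bash
sed -i 's/marks(g,x0,x0\[2\])/marks(g,x0[:2],x0[2])/' fit.py; python3 fit.py 112
```

```text
[{'xy': [245.0, 292.4], 'conf': 0.93}] [{'xy': [244.8, 319.8], 'conf': 0.81}]
knob blob [245.4265 290.848 ] [228 273  36  37 987] pred [247.5976 290.3705]
[  0.5949   0.1012   6.4944 113.2215] [-0.1579  0.0429 -0.0211 -0.057   0.6281  0.2019 -0.2483 -0.1221 -0.3492
 -0.0645]
red red_cw 113.4 n89 r35.8
blue red_cw 113.3 n86 r35.9
yellow red_cw 113.0 n103 r35.2
cover grip pt [ 0.5925 -0.0148  0.1341]
t 4.05 pos [0.4358 0.0916 0.3424] yaw 99.3 j7 1.38 F [ 0.4485 -0.5053 -1.5125] w 0.599
shift tool [-0.1423 -0.0156  0.144 ] rows 3.453683370063937 turn 2.9
```

View pics/c.png

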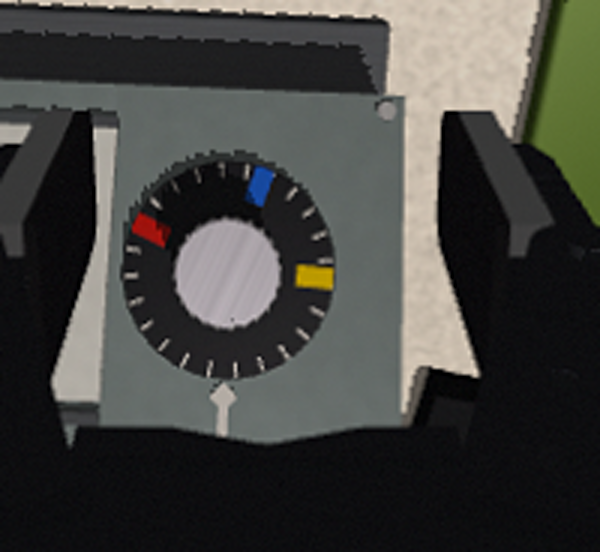

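Emit:
{"method": "apply_moves", "body": {"commands": [[-0.04,0,0.03,-7,-0.45],[-0.04,0,0.03,-7,-0.45],[-0.04,0,0.03,-7,-0.45],[0,0,0,-7,-0.45],[0,0,0,-4,-0.45]]}}

```text
clock: 4.47
position: [0.5381, 0.122, 0.2624]
ee_rot: [-0.361, 0.933, 0.001, -0.0]
ft_force: [0.5, -0.4, -0.1]
grip_width: 0.724
```

```bash
cat >> h.py <<'E'
c,yaw=[.5949,.1012],6.49
def to_dial(psi,h=.033,up=0):
    F=frame(yaw); go(np.array([*c,.105])+F@[0,0,h]-[0,0,.019-up],90+yaw+psi)
E
python3 -c "
from h import *
to_dial(35)"
```

```text
t 4.47 pos [0.5381 0.122  0.2624] yaw 132.3 j7 2.06 F [ 0.5283 -0.4257 -0.126 ] w 0.724
shift tool [-0.0154 -0.0447  0.1472] rows 3.5302771259348216 turn 0.8
```

Emit:
{"method": "apply_moves", "body": {"commands": [[-0.014,-0.041,0.038,1,-0.45],[0,0,0.04,0,-0.45],[0,0,0.03,0,-0.45],[0,0,0,0,-0.45]]}}

```text
clock: 4.8
position: [0.5669, 0.1083, 0.162]
ee_rot: [-0.356, 0.934, 0.0, 0.0]
ft_force: [-0.9, -0.3, -1.3]
grip_width: 0.725
```

```bash
python3 -c "
from h import *
to_dial(35,.038)"
```

```text
t 4.8 pos [0.5669 0.1083 0.162 ] yaw 131.7 j7 2.13 F [-0.9422 -0.2788 -1.2903] w 0.725
shift tool [-0.0016 -0.0136  0.0424] rows 1.0171186182995036 turn 0.3
```

Emit:
{"method": "apply_moves", "body": {"commands": [[-0.002,-0.014,0.03,0,-0.45],[0,0,0.012,0,-0.45],[0,0,0,0,-0.45]]}}

```text
clock: 5.05
position: [0.5786, 0.1002, 0.1212]
ee_rot: [-0.357, 0.934, 0.0, 0.0]
ft_force: [0.3, 0.2, 0.4]
grip_width: 0.726
```

```bash
python3 -c "
from h import *
to_dial(35,.038)"
```

```text
t 5.05 pos [0.5786 0.1002 0.1212] yaw 131.8 j7 2.18 F [0.2785 0.2396 0.4133] w 0.726
shift tool [0.0017 0.0002 0.0017] rows 0.04101587989489378 turn 0.3
```

Close, gently turn a first part, and see.

Emit:
{"method": "apply_moves", "body": {"commands": [[0.001,0,0.001,0,1],[0,0,0,0,1],[0,0,0,0,1],[0,0,0,0,1]], "squeeze": 30}}

```text
clock: 5.38
position: [0.5783, 0.0991, 0.1237]
ee_rot: [-0.356, 0.934, -0.001, 0.002]
ft_force: [4.6, -0.5, -19.1]
grip_width: 0.503
```

Emit:
{"method": "apply_moves", "body": {"commands": [[0,0,0,7,1],[0,0,0,7,1],[0,0,0,7,1]]}}

```text
clock: 5.63
position: [0.5765, 0.0997, 0.1257]
ee_rot: [-0.177, 0.984, 0.0, 0.0]
ft_force: [-6.2, -2.0, 0.7]
grip_width: 0.47
```

```bash
python3 -c "
from h import *
to_dial(35,.038)
g=grab('wrist');dial(g,c,yaw);save('d.png',g[0],(130,150,260,234),3)"
```

```text
t 5.63 pos [0.5765 0.0997 0.1257] yaw 110.4 j7 1.82 F [-6.2149 -1.9624  0.718 ] w 0.47
shift tool [-0.0005 -0.0007  0.0061] rows 0.14697719815415156 turn -21.1
red red_cw 133.2 n466 r35.5
blue red_cw 132.6 n420 r36.1
yellow red_cw 133.6 n244 r32.7
```

View pics/d.png

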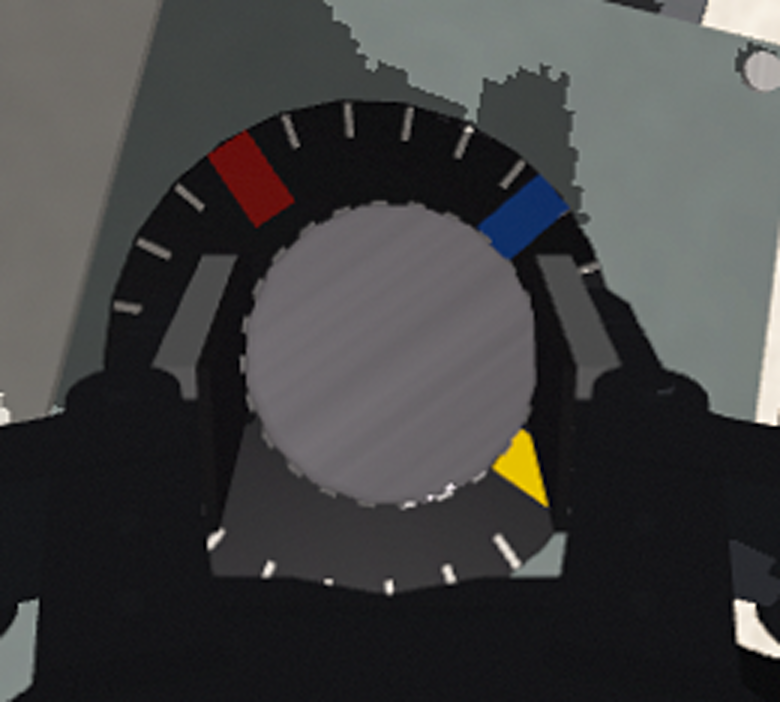

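Emit:
{"method": "apply_moves", "body": {"commands": [[0,0,0.001,7.1,1],[0,0,0.001,7.1,1],[0,0,0.001,7.1,1],[0,0,0,7.1,1],[0,0,0,7.1,1]]}}

```text
clock: 6.1
position: [0.5749, 0.1016, 0.1282]
ee_rot: [0.133, 0.991, 0.003, -0.0]
ft_force: [-5.0, -5.0, -2.7]
grip_width: 0.455
```

Emit:
{"method": "apply_moves", "body": {"commands": [[0,0,0,7.1,1],[0,0,0,7.1,1],[0,0,0,0,1]]}}

```text
clock: 6.35
position: [0.5732, 0.103, 0.1309]
ee_rot: [0.259, 0.966, 0.004, -0.002]
ft_force: [2.1, -5.1, -14.0]
grip_width: 0.457
```

```bash
python3 -c "
from h import *
to_dial(-40,.038)
g=grab('wrist');dial(g,c,yaw)"
```

```text
t 6.35 pos [0.5732 0.103  0.1309] yaw 60.0 j7 0.99 F [  2.1326  -5.1266 -13.9757] w 0.457
shift tool [-0.0054 -0.0014  0.0113] rows 0.27007037234386905 turn 3.5
red red_cw 170.5 n359 r36.3
blue red_cw 169.5 n505 r35.7
```

Emit:
{"method": "apply_moves", "body": {"commands": [[0,0,0,0,-0.45],[0,0,0,0,-0.45],[0,0,0,-7.1,-0.45],[0,0,0,-7.1,-0.45],[0,0,0,-7.1,-0.45]]}}

```text
clock: 6.82
position: [0.5762, 0.1068, 0.1363]
ee_rot: [0.066, 0.998, 0.008, 0.003]
ft_force: [1.1, 0.1, -0.5]
grip_width: 0.726
```

Emit:
{"method": "apply_moves", "body": {"commands": [[0,0,0,-7.1,-0.45],[0,0,0,-7.1,-0.45],[0,0,0,-7.1,-0.45],[0,0,0,-7.1,-0.45],[0,0,0,-7.1,-0.45]]}}

```text
clock: 7.23
position: [0.5805, 0.1108, 0.143]
ee_rot: [-0.244, 0.97, 0.009, 0.011]
ft_force: [-0.0, -0.3, 0.4]
grip_width: 0.724
```

```bash
python3 -c "
from h import *
to_dial(32,.036)
g=grab('wrist');dial(g,c,yaw)"
```

```text
t 7.23 pos [0.5805 0.1108 0.143 ] yaw 118.3 j7 1.94 F [-0.0145 -0.2945  0.4272] w 0.724
shift tool [ 0.0082 -0.0093  0.0249] rows 0.5966061417062164 turn -10.2
red red_cw 170.3 n374 r35.8
blue red_cw 169.4 n365 r36.8
yellow red_cw 169.0 n464 r35.5
```

Emit:
{"method": "apply_moves", "body": {"commands": [[0.008,-0.009,0.012,-6,-0.45],[0,0,0.012,-4,-0.45],[0,0,0,0,-0.45]]}}

```text
clock: 7.53
position: [0.5811, 0.1016, 0.1221]
ee_rot: [-0.335, 0.942, 0.009, 0.016]
ft_force: [-0.6, 0.6, -1.0]
grip_width: 0.724
```

```bash
python3 -c "
from h import *
to_dial(32,.036)"
```

```text
t 7.53 pos [0.5811 0.1016 0.1221] yaw 129.1 j7 2.15 F [-0.5911  0.5866 -1.0118] w 0.724
shift tool [0.004  0.0001 0.0042] rows 0.1008829491791578 turn 0.6
```

Emit:
{"method": "apply_moves", "body": {"commands": [[0.003,0,0.004,0,1],[0,0,0,0,1],[0,0,0.001,0,1],[0,0,0.001,7.1,1],[0,0,0.001,7.1,1]], "squeeze": 40}}

```text
clock: 7.95
position: [0.5791, 0.1003, 0.1194]
ee_rot: [-0.208, 0.978, 0.012, 0.015]
ft_force: [-3.3, 1.3, 3.1]
grip_width: 0.48
```

Emit:
{"method": "apply_moves", "body": {"commands": [[0,0,0.002,7.1,1],[0,0,0.002,7.1,1],[0,0,0.002,7.1,1],[0,0,0.002,7.1,1],[0,0,0.002,7.1,1]]}}

```text
clock: 8.37
position: [0.5817, 0.1016, 0.1174]
ee_rot: [0.102, 0.994, 0.019, 0.014]
ft_force: [-9.0, -5.2, 12.7]
grip_width: 0.459
```

Emit:
{"method": "apply_moves", "body": {"commands": [[0,0,0.002,7.1,1],[0,0,0.002,7.1,1],[0,0,0,0,1]]}}

```text
clock: 8.62
position: [0.5818, 0.1009, 0.118]
ee_rot: [0.23, 0.973, 0.022, 0.011]
ft_force: [-25.7, -6.9, 27.7]
grip_width: 0.457
```

```bash
python3 -c "
from h import *
to_dial(-32,.036)
g=grab('wrist');dial(g,c,yaw)"
```

```text
t 8.62 pos [0.5818 0.1009 0.118 ] yaw 63.5 j7 1.08 F [-25.6976  -6.8943  27.6816] w 0.457
shift tool [ 0.0026 -0.0031  0.0001] rows 0.07470891194094341 turn -1.0
red red_cw 221.3 n549 r35.9
blue red_cw 219.0 n174 r40.3
yellow red_cw 221.7 n432 r33.0
```

Emit:
{"method": "apply_moves", "body": {"commands": [[0,0,-0.002,0,-0.45],[0,0,0,0,-0.45],[0,0,0.001,-7.1,-0.45],[0,0,0.001,-7.1,-0.45],[0,0,0.001,-7.1,-0.45]]}}

```text
clock: 9.08
position: [0.5828, 0.1034, 0.1207]
ee_rot: [0.044, 0.999, 0.022, 0.017]
ft_force: [-1.3, -0.4, -0.1]
grip_width: 0.724
```

Emit:
{"method": "apply_moves", "body": {"commands": [[0,0,0.001,-7.1,-0.45],[0,0,0.001,-7.1,-0.45],[0,0,0.001,-7.1,-0.45],[0,0,0.001,-7.1,-0.45],[0,0,0.001,-7.1,-0.45]]}}

```text
clock: 9.5
position: [0.5856, 0.1062, 0.1173]
ee_rot: [-0.265, 0.964, 0.016, 0.025]
ft_force: [0.1, 0.7, 0.8]
grip_width: 0.725
```

```bash
python3 -c "
from h import *
to_dial(32,.036)
g=grab('wrist');dial(g,c,yaw)"
```

```text
t 9.5 pos [0.5856 0.1062 0.1173] yaw 120.8 j7 2.02 F [0.1164 0.7213 0.8442] w 0.725
shift tool [ 0.01   -0.0021 -0.0011] rows 0.23864153395743493 turn -7.7
red red_cw 221.3 n364 r37.7
blue red_cw 220.5 n470 r37.1
yellow red_cw 220.7 n667 r35.4
```

Emit:
{"method": "apply_moves", "body": {"commands": [[0.009,-0.002,-0.001,-7,-0.45],[0.001,0,0,0,1],[0,0,0,0,1],[0,0,0.001,0,1],[0,0,0.001,7.1,1]]}}

```text
clock: 9.97
position: [0.5796, 0.1003, 0.1183]
ee_rot: [-0.257, 0.966, 0.016, 0.027]
ft_force: [-8.5, -2.2, 12.8]
grip_width: 0.491
```

Emit:
{"method": "apply_moves", "body": {"commands": [[0,0,0.001,7.1,1],[0,0,0.001,7.1,1],[0,0,0.001,7.1,1],[0,0,0.001,7.1,1],[0,0,0.001,7.1,1]]}}

```text
clock: 10.38
position: [0.5811, 0.1017, 0.1171]
ee_rot: [0.056, 0.998, 0.025, 0.021]
ft_force: [-0.2, -6.0, 1.3]
grip_width: 0.458
```

Emit:
{"method": "apply_moves", "body": {"commands": [[0,0,0.001,7.1,1],[0,0,0.001,7.1,1],[0,0,0.001,7.1,1],[0,0,0,0,1]]}}

```text
clock: 10.72
position: [0.5836, 0.1018, 0.1162]
ee_rot: [0.246, 0.969, 0.031, 0.018]
ft_force: [-9.0, -10.3, -2.5]
grip_width: 0.457
```

```bash
python3 -c "
from h import *
to_dial(-32,.036)
g=grab('wrist');dial(g,c,yaw)"
```

```text
t 10.72 pos [0.5836 0.1018 0.1162] yaw 61.5 j7 1.06 F [ -8.9678 -10.2572  -2.501 ] w 0.457
shift tool [ 0.0036 -0.0047 -0.002 ] rows 0.11186325754907625 turn -3.0
red red_cw 273.3 n623 r35.9
blue red_cw 274.5 n522 r34.4
yellow red_cw 273.6 n313 r38.3
```

Emit:
{"method": "apply_moves", "body": {"commands": [[0,0,-0.001,0,-0.45],[0,0,0,0,-0.45],[0.001,0,0,-7.1,-0.45],[0.001,0,0,-7.1,-0.45],[0.001,0,0,-7.1,-0.45]]}}

```text
clock: 11.18
position: [0.581, 0.1045, 0.1167]
ee_rot: [0.068, 0.997, 0.027, 0.023]
ft_force: [-0.5, 0.2, -0.3]
grip_width: 0.724
```

Emit:
{"method": "apply_moves", "body": {"commands": [[0.001,0,0,-7.1,-0.45],[0.001,0,0,-7.1,-0.45],[0.001,0,0,-7.1,-0.45],[0.001,0,0,-7.1,-0.45],[0.001,0,0,-7.1,-0.45]]}}

```text
clock: 11.6
position: [0.5775, 0.1074, 0.1165]
ee_rot: [-0.242, 0.97, 0.019, 0.031]
ft_force: [0.8, -0.8, 0.1]
grip_width: 0.727
```

```bash
python3 -c "
from h import *
to_dial(30,.036)
g=grab('wrist');dial(g,c,yaw)"
```

```text
t 11.6 pos [0.5775 0.1074 0.1165] yaw 118.1 j7 1.97 F [ 0.7874 -0.7909  0.0773] w 0.727
shift tool [ 0.0032 -0.0074 -0.0017] rows 0.17831871493564916 turn -8.4
red red_cw 272.9 n390 r38.0
blue red_cw 272.9 n357 r32.3
yellow red_cw 276.2 n49 r41.8
```

Emit:
{"method": "apply_moves", "body": {"commands": [[0.003,-0.007,-0.002,-7.1,-0.45],[0,0,0,0,1],[0,0,0,0,1],[0,0,0.001,0,1],[0,0,0.001,7.1,1]]}}

```text
clock: 12.07
position: [0.5795, 0.1005, 0.1185]
ee_rot: [-0.231, 0.972, 0.02, 0.032]
ft_force: [-7.6, 0.4, 12.3]
grip_width: 0.493
```

Emit:
{"method": "apply_moves", "body": {"commands": [[0,0,0.001,7.1,1],[0,0,0.001,7.1,1],[0,0,0.001,7.1,1],[0,0,0.001,7.1,1],[0,0,0.001,7.1,1]]}}

```text
clock: 12.48
position: [0.5816, 0.1018, 0.1173]
ee_rot: [0.083, 0.996, 0.03, 0.026]
ft_force: [2.5, -10.4, 0.4]
grip_width: 0.453
```

Emit:
{"method": "apply_moves", "body": {"commands": [[0,0,0.001,7.1,1],[0,0,0.001,7.1,1],[0,0,0.001,7.1,1],[0,0,0,0,1]]}}

```text
clock: 12.82
position: [0.5816, 0.1019, 0.1185]
ee_rot: [0.275, 0.961, 0.036, 0.019]
ft_force: [-7.0, -6.5, -1.9]
grip_width: 0.457
```

```bash
python3 -c "
from h import *
to_dial(-32,.036)
g=grab('wrist');dial(g,c,yaw)"
```

```text
t 12.82 pos [0.5816 0.1019 0.1185] yaw 58.1 j7 1.0 F [-7.0362 -6.493  -1.9069] w 0.457
shift tool [ 0.0016 -0.0041  0.0004] rows 0.09733428439474591 turn -6.3
blue red_cw 325.6 n403 r36.0
```

Emit:
{"method": "apply_moves", "body": {"commands": [[0,0,-0.001,0,-0.45],[0,0,0,0,-0.45],[0.001,-0.001,0,-7.1,-0.45],[0.001,-0.001,0,-7.1,-0.45],[0.001,-0.001,0,-7.1,-0.45]]}}

```text
clock: 13.28
position: [0.5777, 0.1032, 0.1188]
ee_rot: [0.102, 0.994, 0.032, 0.025]
ft_force: [-0.3, -0.0, 0.0]
grip_width: 0.726
```

Emit:
{"method": "apply_moves", "body": {"commands": [[0,0,0,-7.1,-0.45],[0,0,0,-7.1,-0.45],[0,-0.001,0,-7.1,-0.45],[0,-0.001,0,-7.1,-0.45],[0,-0.001,0,-7.1,-0.45]]}}

```text
clock: 13.7
position: [0.5789, 0.104, 0.1181]
ee_rot: [-0.208, 0.977, 0.023, 0.035]
ft_force: [0.3, -0.6, 0.2]
grip_width: 0.721
```

```bash
python3 -c "
from h import *
to_dial(18,.036)
g=grab('wrist');dial(g,c,yaw)"
```

```text
t 13.7 pos [0.5789 0.104  0.1181] yaw 114.1 j7 1.92 F [ 0.2736 -0.6419  0.1713] w 0.721
shift tool [ 0.0026 -0.004  -0.    ] rows 0.09551427795271608 turn -0.3
red red_cw 324.5 n391 r35.8
blue red_cw 321.7 n119 r29.9
yellow red_cw 325.8 n553 r35.4
```

Emit:
{"method": "apply_moves", "body": {"commands": [[0.002,-0.004,0,0,1],[0,0,0,0,1],[0,0,0.001,0,1],[0,0,0.001,7,1],[0,0,0.001,7,1]]}}

```text
clock: 14.17
position: [0.5789, 0.1012, 0.1179]
ee_rot: [-0.079, 0.996, 0.03, 0.031]
ft_force: [-7.9, -1.1, 10.5]
grip_width: 0.463
```

Emit:
{"method": "apply_moves", "body": {"commands": [[0,0,0.001,7,1],[0,0,0.001,7,1],[0,0,0,0,1]]}}

```text
clock: 14.42
position: [0.58, 0.102, 0.1175]
ee_rot: [0.052, 0.998, 0.035, 0.028]
ft_force: [-0.4, -2.5, -2.2]
grip_width: 0.454
```

```bash
python3 -c "
from h import *
to_dial(18,.036)
g=grab('wrist');dial(g,c,yaw)"
```

```text
t 14.42 pos [0.58   0.102  0.1175] yaw 84.1 j7 1.43 F [-0.3723 -2.5463 -2.1574] w 0.454
shift tool [ 0.0015 -0.0028 -0.0006] rows 0.0673628519251903 turn -30.4
red red_cw 347.2 n416 r33.1
blue red_cw 341.7 n14 r28.7
yellow red_cw 348.4 n514 r35.6
```

Emit:
{"method": "apply_moves", "body": {"commands": [[0,0,0.001,7,1],[0,0,0,5,1],[0,0,0,0,1]]}}

```text
clock: 14.72
position: [0.5802, 0.1022, 0.1177]
ee_rot: [0.154, 0.987, 0.038, 0.025]
ft_force: [-2.7, -3.1, 0.0]
grip_width: 0.455
```

```bash
python3 -c "
from h import *
to_dial(-32,.036)
g=grab('wrist');dial(g,c,yaw)"
```

```text
t 14.72 pos [0.5802 0.1022 0.1177] yaw 72.3 j7 1.24 F [-2.738  -3.1401  0.0395] w 0.455
shift tool [ 0.0011 -0.0034 -0.0004] rows 0.08228190775425356 turn 7.9
red red_cw 356.7 n452 r33.4
blue red_cw 352.1 n15 r32.0
yellow red_cw 357.7 n480 r35.6
```

Emit:
{"method": "apply_moves", "body": {"commands": [[0,0,0.001,-7.1,1],[0,0,0.001,-7.1,1],[0,0,0.001,-7.1,1],[0,0,0.001,-7.1,1],[0,0,0.001,-7.1,1]]}}

```text
clock: 15.18
position: [0.5825, 0.1011, 0.1154]
ee_rot: [-0.16, 0.986, 0.027, 0.037]
ft_force: [-4.2, 0.9, 8.9]
grip_width: 0.457
```

Emit:
{"method": "apply_moves", "body": {"commands": [[0,0,0.001,-7.1,1],[0,0,0.001,-7.1,1],[0,0,0.001,-7.1,1],[0,0,0,0,1]]}}

```text
clock: 15.52
position: [0.5803, 0.1002, 0.1189]
ee_rot: [-0.345, 0.938, 0.021, 0.039]
ft_force: [-14.4, 1.3, 10.8]
grip_width: 0.459
```

```bash
python3 -c "
from h import *
to_dial(32,.036)
g=grab('wrist');dial(g,c,yaw)"
```

```text
t 15.52 pos [0.5803 0.1002 0.1189] yaw 130.4 j7 2.2 F [-14.3658   1.3268  10.823 ] w 0.459
shift tool [0.0024 0.0007 0.0009] rows 0.056626788862617364 turn 1.9
red red_cw 306.5 n303 r39.2
yellow red_cw 307.4 n575 r35.2
```

Emit:
{"method": "apply_moves", "body": {"commands": [[0,0,-0.001,0,-0.45],[0,0,0,0,-0.45],[0,0,0,7.1,-0.45],[0,0,0,7.1,-0.45],[0,0,0,7.1,-0.45]]}}

```text
clock: 15.98
position: [0.5801, 0.0997, 0.12]
ee_rot: [-0.162, 0.986, 0.028, 0.035]
ft_force: [0.1, 0.0, 0.5]
grip_width: 0.721
```

Emit:
{"method": "apply_moves", "body": {"commands": [[0,0,0,7.1,-0.45],[0,0,0,7.1,-0.45],[0,0,0,7.1,-0.45],[0,0,0,7.1,-0.45],[0,0,0,7.1,-0.45]]}}

```text
clock: 16.4
position: [0.5807, 0.0996, 0.1186]
ee_rot: [0.149, 0.988, 0.037, 0.025]
ft_force: [-0.8, 0.9, 0.6]
grip_width: 0.722
```

```bash
python3 -c "
from h import *
to_dial(-34,.036)
g=grab('wrist');dial(g,c,yaw)"
```

```text
t 16.4 pos [0.5807 0.0996 0.1186] yaw 72.9 j7 1.25 F [-0.7644  0.946   0.6207] w 0.722
shift tool [ 0.0024 -0.0011  0.0006] rows 0.05780876449303753 turn 10.4
red red_cw 309.6 n79 r29.3
blue red_cw 307.4 n444 r34.0
yellow red_cw 307.9 n324 r34.5
```

Emit:
{"method": "apply_moves", "body": {"commands": [[0.002,-0.001,0,7.1,-0.45],[0,0,0,3,1],[0,0,0,0,1],[0,0,0.001,0,1],[0,0,0.001,-7.1,1]]}}

```text
clock: 16.87
position: [0.5802, 0.1017, 0.1188]
ee_rot: [0.17, 0.984, 0.038, 0.026]
ft_force: [-6.7, -5.0, 9.5]
grip_width: 0.478
```

Emit:
{"method": "apply_moves", "body": {"commands": [[0,0,0.001,-7.1,1],[0,0,0.001,-7.1,1],[0,0,0.001,-7.1,1],[0,0,0.001,-7.1,1],[0,0,0.001,-7.1,1]]}}

```text
clock: 17.28
position: [0.5828, 0.1011, 0.1166]
ee_rot: [-0.145, 0.988, 0.028, 0.039]
ft_force: [-8.9, 2.1, 14.8]
grip_width: 0.453
```

Emit:
{"method": "apply_moves", "body": {"commands": [[0,0,0.001,-7.1,1],[0,0,0.001,-7.1,1],[0,0,0.001,-7.1,1],[0,0,0,0,1]]}}

```text
clock: 17.62
position: [0.5823, 0.1016, 0.118]
ee_rot: [-0.332, 0.942, 0.02, 0.042]
ft_force: [-17.7, -0.7, 17.4]
grip_width: 0.461
```

```bash
python3 -c "
from h import *
to_dial(32,.036)
g=grab('wrist');dial(g,c,yaw)"
```

```text
t 17.62 pos [0.5823 0.1016 0.118 ] yaw 128.9 j7 2.17 F [-17.707   -0.7316  17.3816] w 0.461
shift tool [ 0.0047  0.0008 -0.0003] rows 0.11312820764587411 turn 0.4
blue red_cw 251.5 n449 r34.5
yellow red_cw 255.4 n154 r39.6
```

Emit:
{"method": "apply_moves", "body": {"commands": [[0,0,-0.001,0,-0.45],[0.001,0,0,0,-0.45],[0.001,0,0,7.1,-0.45],[0,0,0,7.1,-0.45],[0,0,0,7.1,-0.45]]}}

```text
clock: 18.08
position: [0.5807, 0.0996, 0.1187]
ee_rot: [-0.155, 0.987, 0.028, 0.038]
ft_force: [0.5, -0.2, -0.4]
grip_width: 0.728
```

Emit:
{"method": "apply_moves", "body": {"commands": [[0,0,0,7.1,-0.45],[0,0,0,7.1,-0.45],[0,0,0,7.1,-0.45],[0,0,0,7.1,-0.45],[0,0,0,7.1,-0.45]]}}

```text
clock: 18.5
position: [0.5814, 0.0992, 0.1172]
ee_rot: [0.156, 0.987, 0.037, 0.029]
ft_force: [0.9, 0.4, 0.1]
grip_width: 0.721
```

```bash
python3 -c "
from h import *
to_dial(-34,.036)
g=grab('wrist');dial(g,c,yaw)"
```

```text
t 18.5 pos [0.5814 0.0992 0.1172] yaw 72.1 j7 1.24 F [0.9099 0.3915 0.1075] w 0.721
shift tool [ 0.0031 -0.0009 -0.0008] rows 0.07533422800176165 turn 9.6
red red_cw 252.4 n577 r36.0
blue red_cw 252.3 n618 r35.5
yellow red_cw 252.9 n483 r36.2
```

Emit:
{"method": "apply_moves", "body": {"commands": [[0.003,-0.001,0,7.1,-0.45],[0,0,0,3,1],[0,0,0,0,1],[0,0,0.001,0,1],[0,0,0.001,-7.1,1]]}}

```text
clock: 18.97
position: [0.5802, 0.1019, 0.1175]
ee_rot: [0.174, 0.983, 0.04, 0.03]
ft_force: [-8.7, -5.5, 10.3]
grip_width: 0.476
```

Emit:
{"method": "apply_moves", "body": {"commands": [[0,0,0.001,-7.1,1],[0,0,0.001,-7.1,1],[0,0,0.001,-7.1,1],[0,0,0.001,-7.1,1],[0,0,0.001,-7.1,1]]}}

```text
clock: 19.38
position: [0.5827, 0.1012, 0.1156]
ee_rot: [-0.14, 0.989, 0.028, 0.043]
ft_force: [-3.3, 0.2, 7.6]
grip_width: 0.458
```

Emit:
{"method": "apply_moves", "body": {"commands": [[0,0,0.001,-5,1],[0,0,0,0,1]]}}

```text
clock: 19.55
position: [0.5824, 0.1012, 0.1161]
ee_rot: [-0.194, 0.98, 0.026, 0.044]
ft_force: [-25.7, 3.9, 32.1]
grip_width: 0.457
```

```bash
python3 -c "
from h import *
to_dial(32,.036)
g=grab('wrist');dial(g,c,yaw)"
```

```text
t 19.55 pos [0.5824 0.1012 0.1161] yaw 112.5 j7 1.9 F [-25.6834   3.8895  32.1167] w 0.457
shift tool [ 0.0045 -0.     -0.0022] rows 0.10854457853108625 turn -16.0
red red_cw 212.2 n488 r36.0
blue red_cw 214.2 n134 r36.3
yellow red_cw 211.6 n472 r33.7
```

Emit:
{"method": "apply_moves", "body": {"commands": [[0,0,-0.001,-7,1],[0,0,-0.001,-6,1],[0,0,0,0,1]]}}

```text
clock: 19.85
position: [0.5807, 0.1005, 0.1185]
ee_rot: [-0.312, 0.949, 0.02, 0.045]
ft_force: [-12.8, -0.2, 17.5]
grip_width: 0.455
```

```bash
python3 -c "
from h import *
to_dial(32,.036)
g=grab('wrist');dial(g,c,yaw)"
```

```text
t 19.85 pos [0.5807 0.1005 0.1185] yaw 126.4 j7 2.13 F [-12.7514  -0.1647  17.4684] w 0.455
shift tool [0.0028 0.0005 0.0005] rows 0.06750728948509738 turn -2.1
red red_cw 199.5 n463 r36.0
blue red_cw 200.1 n140 r40.3
yellow red_cw 198.5 n503 r34.4
```

Emit:
{"method": "apply_moves", "body": {"commands": [[0,0,0,7.1,1],[0,0,0.001,7.1,1],[0,0,0.001,7.1,1],[0,0,0.001,7.1,1],[0,0,0.001,7.1,1]]}}

```text
clock: 20.32
position: [0.5783, 0.1015, 0.1206]
ee_rot: [-0.011, 0.999, 0.035, 0.034]
ft_force: [-5.0, -1.3, 8.1]
grip_width: 0.46
```

Emit:
{"method": "apply_moves", "body": {"commands": [[0,0,0.001,7.1,1],[0,0,0.001,7.1,1],[0,0,0,0,-0.45],[0,0,0,0,-0.45],[0,0,0,-7.1,-0.45]]}}

```text
clock: 20.73
position: [0.5797, 0.102, 0.1194]
ee_rot: [0.049, 0.998, 0.037, 0.033]
ft_force: [-0.5, 0.9, -0.6]
grip_width: 0.725
```

Emit:
{"method": "apply_moves", "body": {"commands": [[0,0,0,-7.1,-0.45],[0,0,0,-7.1,-0.45],[0,0,0,-7.1,-0.45],[0,0,0,-7.1,-0.45],[0,0,0,-7.1,-0.45]]}}

```text
clock: 21.15
position: [0.5799, 0.1022, 0.1183]
ee_rot: [-0.264, 0.963, 0.024, 0.043]
ft_force: [-0.2, -0.5, 0.4]
grip_width: 0.725
```

```bash
python3 -c "
from h import *
to_dial(20,.036)
g=grab('wrist');dial(g,c,yaw)"
```

```text
t 21.15 pos [0.5799 0.1022 0.1183] yaw 120.7 j7 2.04 F [-0.1712 -0.5366  0.416 ] w 0.725
shift tool [ 0.0031 -0.0016  0.0002] rows 0.07360249270755094 turn 4.2
red red_cw 241.9 n345 r38.4
blue red_cw 241.1 n376 r36.4
yellow red_cw 239.3 n224 r31.0
```

Emit:
{"method": "apply_moves", "body": {"commands": [[0.002,-0.002,0,0,1],[0,0,0,0,1],[0,0,0.001,0,1],[0,0,0.001,7.1,1],[0,0,0.001,7.1,1]]}}

```text
clock: 21.62
position: [0.5787, 0.1009, 0.1181]
ee_rot: [-0.145, 0.988, 0.032, 0.04]
ft_force: [-0.5, 1.9, 1.7]
grip_width: 0.48
```

Emit:
{"method": "apply_moves", "body": {"commands": [[0,0,0.001,7.1,1],[0,0,0.001,7.1,1],[0,0,0,0,1]]}}

```text
clock: 21.87
position: [0.579, 0.1015, 0.1178]
ee_rot: [-0.016, 0.999, 0.038, 0.035]
ft_force: [-0.1, 0.0, -3.0]
grip_width: 0.45
```

```bash
python3 -c "
from h import *
to_dial(20,.036)
g=grab('wrist');dial(g,c,yaw)"
```

```text
t 21.87 pos [0.579  0.1015 0.1178] yaw 92.0 j7 1.57 F [-0.0506  0.0118 -2.9916] w 0.45
shift tool [ 0.0009 -0.0021 -0.0002] rows 0.05105189213274092 turn -24.5
red red_cw 264.0 n109 r41.8
blue red_cw 265.1 n326 r32.7
```

Emit:
{"method": "apply_moves", "body": {"commands": [[0,0,0,7,1],[0,0,0,3,1],[0,0,0,0,1]]}}

```text
clock: 22.17
position: [0.5791, 0.1022, 0.1178]
ee_rot: [0.066, 0.996, 0.041, 0.033]
ft_force: [-0.9, -3.0, 1.4]
grip_width: 0.455
```

```bash
python3 -c "
from h import *
to_dial(20,.036)
g=grab('wrist');dial(g,c,yaw)"
```

```text
t 22.17 pos [0.5791 0.1022 0.1178] yaw 82.6 j7 1.41 F [-0.9138 -2.9777  1.3834] w 0.455
shift tool [ 0.0006 -0.003  -0.0003] rows 0.07160483673415602 turn -33.9
red red_cw 272.3 n181 r40.9
blue red_cw 272.9 n344 r32.2
yellow red_cw 267.2 n24 r29.5
```

Emit:
{"method": "apply_moves", "body": {"commands": [[0,0,0,0,-0.45],[0,0,0,0,-0.45],[0.01,0,-0.03,0,-0.45],[0.03,0,-0.04,0,-0.45],[0.03,0,-0.03,0,-0.45]]}}

```text
clock: 22.63
position: [0.5057, 0.1009, 0.2039]
ee_rot: [0.059, 0.997, 0.035, 0.029]
ft_force: [0.5, 1.2, 1.0]
grip_width: 0.725
```

```bash
python3 -c "
from h import *
go([.5925,-.0148,.2],90+yaw)
g=grab('wrist');dial(g,c,yaw)
M=R.from_quat(manip.get_obs()['ee_rot']).as_matrix();print(M)
np.save('tmp.npy',0)
F=frame(yaw);O=np.array([*c,.105])
for r in nets.place_of('wrist','cover_grip')[:2]: print(r,world(g,r['xy']),pix(g,O+F@[0,-.115,.033]))
save('e.png',g[0],None,1.5)"
```

```text
t 22.63 pos [0.5057 0.1009 0.2039] yaw 83.3 j7 1.25 F [0.4669 1.1708 1.0129] w 0.725
shift tool [-0.0998 -0.1047  0.0015] rows 2.5119496996891826 turn -13.2
red red_cw 272.7 n226 r35.7
blue red_cw 272.8 n200 r34.5
yellow red_cw 273.2 n214 r35.3
[[-0.991   0.1164  0.0665]
 [ 0.1211  0.9899  0.0732]
 [-0.0573  0.0806 -0.9951]]
```

View pics/e.png

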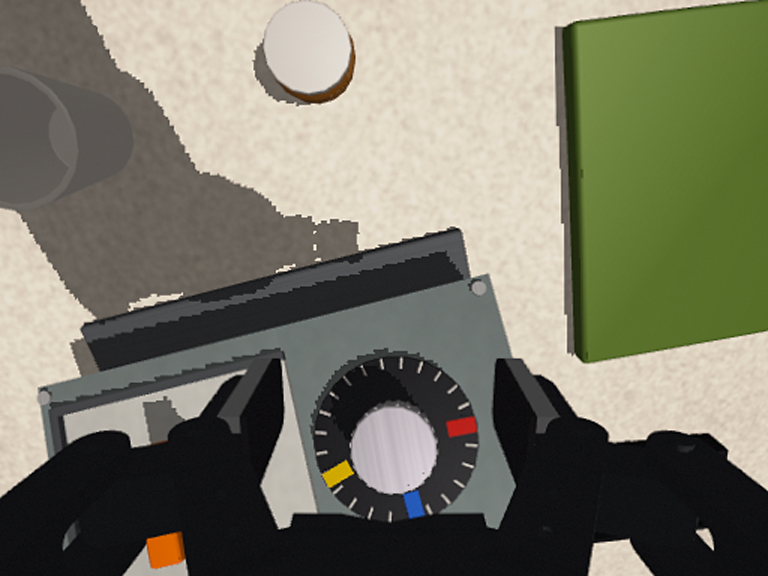

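Emit:
{"method": "apply_moves", "body": {"commands": [[0,-0.04,-0.02,-6.6,-0.1],[-0.02,-0.04,0,-6.6,-0.1],[-0.02,-0.02,0,0,-0.1],[0,0,0,0,-0.1],[0,0,0,0,-0.1]]}}

```text
clock: 23.15
position: [0.5396, 0.0129, 0.2259]
ee_rot: [-0.055, 0.997, 0.038, 0.04]
ft_force: [-0.2, 0.6, -0.7]
grip_width: 0.551
```

```bash
python3 -c "
from h import *
F=frame(yaw);O=np.array([*c,.105])
go([.5925,-.0148,.115],90+yaw)
g=grab('wrist');dial(g,c,yaw)
for r in nets.place_of('wrist','cover_grip')[:2]: print(r,world(g,r['xy']),pix(g,O+F@[0,-.115,.033]))
# orange top face: centroid in plane h=.045
hsv=cv2.cvtColor(g[0],cv2.COLOR_RGB2HSV).astype(int);m=(hsv[...,0]>4)&(hsv[...,0]<16)&(hsv[...,1]>170)&(hsv[...,2]>110)
n,lab,st,cen=cv2.connectedComponentsWithStats(m.astype(np.uint8))
for i in range(1,n):
  if st[i,4]>60:
    p=np.argwhere(lab==i)[:,::-1].astype(float); uv=plane_uv(g,p,c,yaw,.045); print(st[i],uv.mean(0),uv.min(0),uv.max(0))
M=R.from_quat(manip.get_obs()['ee_rot']).as_matrix();print(M)
save('f.png',g[0],None,1.5)"
```

```text
t 23.15 pos [0.5396 0.0129 0.2259] yaw 96.4 j7 1.7 F [-0.1671  0.6153 -0.7449] w 0.551
shift tool [-0.0402 -0.0413  0.112 ] rows 2.685622224095614 turn -0.0
red red_cw 272.4 n84 r39.9
yellow red_cw 273.3 n142 r37.4
{'xy': [211.0, 255.5], 'conf': 0.81} [ 0.5894 -0.0109  0.146 ] [206.4178 250.725 ]
{'xy': [355.2, 246.9], 'conf': 0.41} [0.5748 0.094  0.1461] [206.4178 250.725 ]
[ 194  213   26   78 1233] [-0.0032 -0.1117] [-0.0274 -0.1226] [ 0.0275 -0.105 ]
[[-0.9908 -0.1124  0.075 ]
 [-0.1064  0.9911  0.08  ]
 [-0.0834  0.0713 -0.994 ]]
```

View pics/f.png

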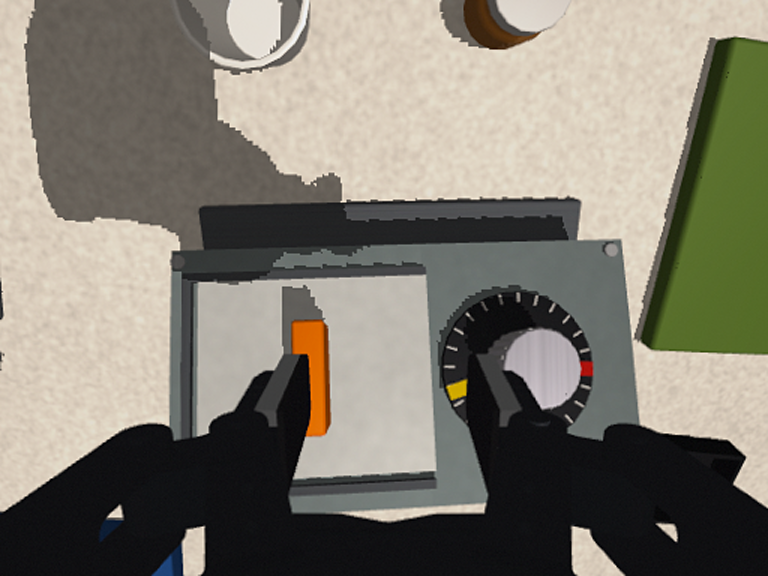

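Emit:
{"method": "apply_moves", "body": {"commands": [[-0.02,-0.02,0,0,-0.1],[-0.02,-0.018,0.02,0,-0.1],[-0.003,-0.002,0.03,0,-0.1],[0,0,0,0,-0.1]]}}

```text
clock: 23.58
position: [0.5912, -0.0122, 0.1751]
ee_rot: [-0.06, 0.997, 0.04, 0.04]
ft_force: [-2.3, 1.0, -0.5]
grip_width: 0.55
```

```bash
python3 -c "
from h import *
go([.5938,-.0123,.115],90+yaw)
g=grab('wrist')
hsv=cv2.cvtColor(g[0],cv2.COLOR_RGB2HSV).astype(int);m=(hsv[...,0]>4)&(hsv[...,0]<16)&(hsv[...,1]>170)&(hsv[...,2]>110)
n,lab,st,cen=cv2.connectedComponentsWithStats(m.astype(np.uint8))
for i in range(1,n):
  if st[i,4]>60:
    p=np.argwhere(lab==i)[:,::-1].astype(float); uv=plane_uv(g,p,c,yaw,.045); print(st[i],uv.mean(0),uv.min(0),uv.max(0))
"
```

```text
t 23.58 pos [ 0.5912 -0.0122  0.1751] yaw 97.0 j7 1.88 F [-2.3146  0.9979 -0.5216] w 0.55
shift tool [ 0.0026 -0.0049  0.0599] rows 1.4372669197761263 turn 0.5
[ 235  167   32  103 2349] [-0.0043 -0.1152] [-0.027  -0.1229] [ 0.0276 -0.1072]
```

Emit:
{"method": "apply_moves", "body": {"commands": [[0.002,-0.006,0.02,0,-0.1],[0,0,0.025,0,-0.1],[0,0,0.015,0,-0.1],[0,0,0,0,-0.1]]}}

```text
clock: 23.97
position: [0.5961, -0.0098, 0.1217]
ee_rot: [-0.062, 0.996, 0.041, 0.043]
ft_force: [0.7, -0.3, 0.2]
grip_width: 0.548
```

```bash
python3 -c "
from h import *
go([.5938,-.0133,.115],90+yaw)"
```

```text
t 23.97 pos [ 0.5961 -0.0098  0.1217] yaw 97.3 j7 1.93 F [ 0.6686 -0.3017  0.1905] w 0.548
shift tool [ 0.0033 -0.0036  0.0062] rows 0.14802946583406212 turn 0.8
```

Emit:
{"method": "apply_moves", "body": {"commands": [[0.003,-0.004,0.005,0,-0.1],[0,0,0,0,1],[0,0,0,0,1],[0,0,0,0,1],[0,0,0,0,1]], "squeeze": 25}}

```text
clock: 24.38
position: [0.5948, -0.0126, 0.1224]
ee_rot: [-0.063, 0.996, 0.042, 0.046]
ft_force: [-1.1, -1.4, 0.5]
grip_width: 0.191
```

```bash
cat > lift.py <<'E'
from h import *
o=manip.get_obs(); M=R.from_quat(o['ee_rot']).as_matrix()
print(o['clock'],o['position'],o['ft_force'],o['torque'],o['grip_width']); print(M)
print("10mm along n in tool:",M.T@frame(yaw)[:,2]*.01,"1N dirs: F in face frame",frame(yaw).T@o['ft_force'])
E
python3 lift.py
```

```text
24.3833 [ 0.5948 -0.0126  0.1224] [-1.0985 -1.3903  0.5391] [-0.5371  0.3788 -0.0531] 0.19090619766612066
[[-0.9877 -0.13    0.0864]
 [-0.1223  0.9885  0.0891]
 [-0.097   0.0775 -0.9923]]
10mm along n in tool: [ 0.0038  0.0008 -0.0092] 1N dirs: F in face frame [-0.8494 -1.2573  1.0622]
```

Emit:
{"method": "apply_moves", "body": {"commands": [[0,0,0,0,1],[0.0019,0.0004,-0.0046,0,1],[0.0019,0.0004,-0.0046,0,1],[0,0,0,0,1]], "squeeze": 40}}

```text
clock: 24.72
position: [0.5897, -0.0134, 0.1329]
ee_rot: [-0.063, 0.996, 0.042, 0.046]
ft_force: [0.6, -0.4, -3.9]
grip_width: 0.18
```

```bash
python3 lift.py; python3 -c "
from h import *
g=grab('wrist');save('h.png',g[0],None,1.5)"
```

```text
24.7167 [ 0.5897 -0.0134  0.1329] [ 0.646  -0.3776 -3.9271] [-0.1982  0.1493  0.0132] 0.17958650193295964
[[-0.9878 -0.1295  0.0869]
 [-0.1217  0.9885  0.0892]
 [-0.0974  0.0775 -0.9922]]
10mm along n in tool: [ 0.0038  0.0008 -0.0092] 1N dirs: F in face frame [-1.3147 -0.4482 -3.7487]
```

View pics/h.png

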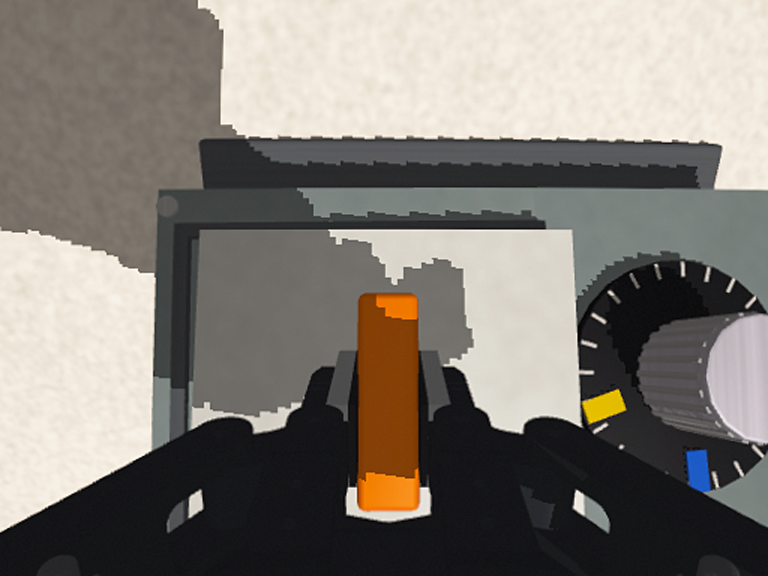

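Emit:
{"method": "apply_moves", "body": {"commands": [[0.0038,0.0008,-0.0092,0,1],[0.0038,0.0008,-0.0092,0,1],[0.0038,0.0008,-0.0092,0,1],[0,0,0,0,1]]}}

```text
clock: 25.1
position: [0.5736, -0.0153, 0.1606]
ee_rot: [-0.063, 0.996, 0.041, 0.045]
ft_force: [-0.8, 0.5, -2.9]
grip_width: 0.181
```

```bash
python3 lift.py
```

```text
25.1 [ 0.5736 -0.0153  0.1606] [-0.8275  0.5148 -2.9314] [-0.1971  0.1451 -0.0112] 0.18122768189067973
[[-0.988  -0.129   0.0846]
 [-0.1215  0.9887  0.0883]
 [-0.095   0.077  -0.9925]]
10mm along n in tool: [ 0.0038  0.0008 -0.0092] 1N dirs: F in face frame [-2.0508  0.605  -2.2296]
```

Emit:
{"method": "apply_moves", "body": {"commands": [[0.0075,0.0016,-0.0184,0,1],[0.0075,0.0016,-0.0184,0,1],[0,0,-0.03,0,1],[0,0,-0.03,0,1],[0,0,-0.02,0,1]]}}

```text
clock: 25.52
position: [0.5438, -0.0234, 0.2767]
ee_rot: [-0.063, 0.996, 0.042, 0.041]
ft_force: [1.1, 0.3, -2.9]
grip_width: 0.18
```

```bash
python3 lift.py; python3 -c "
from h import *
g=grab('top')
for n in('pad',):
  print(nets.place_of('top',n)[:1],[world(g,r['xy'],.02) for r in nets.place_of('top',n)[:1]])
hsv=cv2.cvtColor(g[0],cv2.COLOR_RGB2HSV).astype(int);m=((hsv[...,0]>34)&(hsv[...,0]<55)&(hsv[...,1]>110)).astype(np.uint8)
n,lab,st,cen=cv2.connectedComponentsWithStats(m)
for i in range(1,n):
  if st[i,4]>500:
    p=np.argwhere(lab==i)[:,::-1].astype(np.float32); b=cv2.minAreaRect(p); print(st[i],cen[i],b); print('center',world(g,b[0],.02)); print(np.array([world(g,q,.02)[:2] for q in cv2.boxPoints(b)]))
"
```

```text
25.5167 [ 0.5438 -0.0234  0.2767] [ 1.1473  0.2509 -2.9319] [-0.1157  0.0956 -0.0134] 0.1804649878543753
[[-0.9885 -0.1297  0.0772]
 [-0.1228  0.9884  0.0893]
 [-0.0879  0.0788 -0.993 ]]
10mm along n in tool: [ 0.0039  0.0008 -0.0092] 1N dirs: F in face frame [-0.3448  0.1196 -3.1372]
[{'xy': [148.6, 190.2], 'conf': 0.74}] [array([0.4991, 0.3428, 0.02  ])]
```

```bash
python3 -c "
from h import *
g=grab('top')
hsv=cv2.cvtColor(g[0],cv2.COLOR_RGB2HSV).astype(int);print(hsv[190,149],g[0][190,149])
h0=hsv[190,149]
m=((abs(hsv[...,0]-h0[0])<10)&(hsv[...,1]>h0[1]-60)).astype(np.uint8)
n,lab,st,cen=cv2.connectedComponentsWithStats(m); i=lab[190,149]
p=np.argwhere(lab==i)[:,::-1].astype(np.float32); b=cv2.minAreaRect(p); print(st[i],b); print('center',world(g,b[0],.02)); print(np.array([world(g,q,.02)[:2] for q in cv2.boxPoints(b)]))
r=nets.place_of('scene','cover')
g=grab('scene'); save('i.png',g[0],(180,80,280,230),2.8)
print(world(g,[365,268],.0))
"
```

```text
[ 40  98 128] [111 128  79]
[ 119  158   60   66 3750] ((148.5, 190.5), (65.0, 59.0), 90.0)
center [0.498  0.3431 0.02  ]
[[0.6125 0.4555]
 [0.6175 0.2471]
 [0.3868 0.2339]
 [0.3818 0.4366]]
[0.4959 0.3434 0.    ]
```

View pics/i.png

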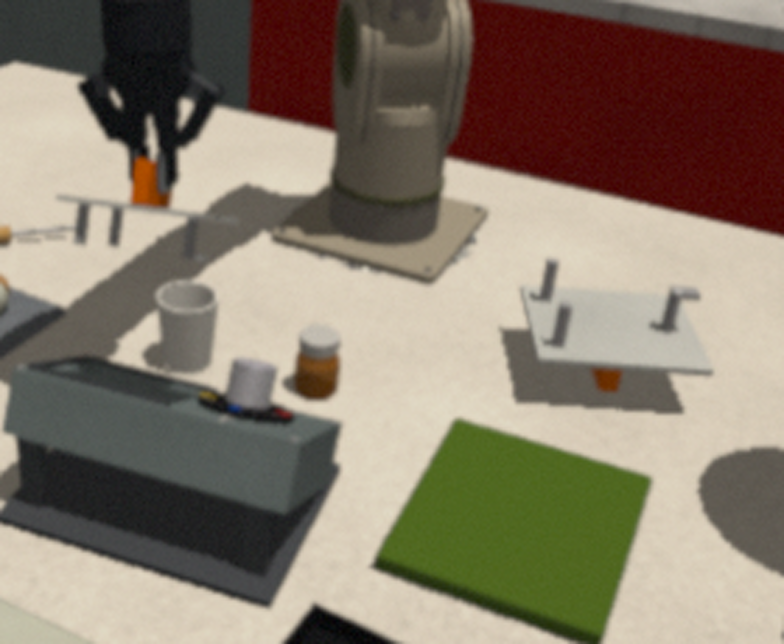

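Emit:
{"method": "apply_moves", "body": {"commands": [[0.004,0.02,0.001,0,1],[0.004,0.04,0.002,0,1],[0.004,0.04,0.002,0,1],[0.004,0.04,0.002,0,1],[0.004,0.04,0.002,0,1]]}}

```text
clock: 26.23
position: [0.4993, 0.1484, 0.2679]
ee_rot: [-0.054, 0.997, 0.038, 0.035]
ft_force: [1.9, 0.2, -2.8]
grip_width: 0.176
```

Emit:
{"method": "apply_moves", "body": {"commands": [[0.004,0.04,0.002,0,1],[0.004,0.04,0.002,0,1],[0.004,0.04,0.002,0,1],[0.004,0.02,0.002,0,1],[0,0,0,0,1]]}}

```text
clock: 26.65
position: [0.4582, 0.3004, 0.2599]
ee_rot: [-0.06, 0.997, 0.036, 0.029]
ft_force: [-0.1, -0.3, -3.3]
grip_width: 0.184
```

```bash
python3 lift.py; python3 -c "
from h import *
go([.457,.345,.12])"
```

```text
26.65 [0.4582 0.3004 0.2599] [-0.0682 -0.2574 -3.2968] [-0.12    0.1932  0.0062] 0.1836401660269355
[[-0.991  -0.1226  0.0536]
 [-0.1184  0.9901  0.0752]
 [-0.0623  0.0681 -0.9957]]
10mm along n in tool: [ 0.0041  0.0006 -0.0091] 1N dirs: F in face frame [-1.6333 -0.2481 -2.8655]
t 26.65 pos [0.4582 0.3004 0.2599] yaw 97.1 j7 1.08 F [-0.0682 -0.2574 -3.2968] w 0.184
shift tool [0.0047 0.0348 0.1426] rows 3.4200771619001955 turn 0
```

Emit:
{"method": "apply_moves", "body": {"commands": [[0.005,0.034,0.02,0,1],[0,0,0.04,0,1],[0,0,0.04,0,1],[0,0,0.035,0,1],[0,0,0,0,1]]}}

```text
clock: 27.07
position: [0.4541, 0.3423, 0.1193]
ee_rot: [-0.063, 0.997, 0.034, 0.027]
ft_force: [-1.8, -1.0, -4.2]
grip_width: 0.183
```

```bash
cat > tilt.py <<'E'
from h import *
# plane fit of white plate seen by the scene camera and wrist
for n in("wrist",):
    g=grab(n); d=g[1]; hsv=cv2.cvtColor(g[0],cv2.COLOR_RGB2HSV).astype(int)
    o=manip.get_obs(); P=[]
    for v in range(0,384,3):
        for u in range(0,512,3):
            if d[v,u]>0 and hsv[v,u,1]<60:
                p=g[4][:3,:3]@(ray(g,(u,v))*d[v,u])+g[4][:3,3]
                if np.hypot(*(p-o["position"])[:2])<.085 and -.06<p[2]-o["position"][2]<.03: P.append(p)
    P=np.array(P); q=P
    for _ in range(4):
        c0=q.mean(0); nn=np.linalg.svd(q-c0,full_matrices=False)[2][2]; nn*=np.sign(nn[2]); e=abs((P-c0)@nn); q=P[e<.003]
    print(n,len(P),len(q),"normal",nn,"tilt deg",np.degrees(np.arccos(nn[2])),"plate centroid",c0,"min",q.min(0),"max",q.max(0))
go([.457,.345,.09])
E
python3 tilt.py; python3 lift.py|head -1
```

```text
wrist 3183 3002 normal [-0.4236 -0.106   0.8996] tilt deg 25.88860590965935 plate centroid [0.4433 0.341  0.0967] min [0.4075 0.2751 0.0794] max [0.5097 0.4105 0.1281]
t 27.12 pos [0.4551 0.3429 0.1225] yaw 97.3 j7 1.08 F [-1.395  -0.9206 -4.1299] w 0.178
shift tool [-0.0002 -0.0003  0.0326] rows 0.7820910251926947 turn 0
27.1167 [0.4551 0.3429 0.1225] [-1.395  -0.9206 -4.1299] [-0.1655  0.1645 -0.0379] 0.17822740174224364
```

Emit:
{"method": "apply_moves", "body": {"commands": [[0,0,0.012,0,1],[0,0,0.01,0,1],[0,0,0,0,1]], "squeeze": 20}}

```text
clock: 27.37
position: [0.4582, 0.3446, 0.102]
ee_rot: [-0.062, 0.997, 0.036, 0.029]
ft_force: [0.5, 0.5, -3.0]
grip_width: 0.179
```

```bash
python3 tilt.py
```

```text
wrist 3177 3001 normal [-0.4281 -0.1095  0.8971] tilt deg 26.221523167346906 plate centroid [0.4475 0.3435 0.0792] min [0.4118 0.2773 0.0605] max [0.5125 0.4121 0.1115]
t 27.42 pos [0.4585 0.3447 0.1029] yaw 97.2 j7 1.09 F [ 0.2601  0.4559 -2.7964] w 0.181
shift tool [ 0.0023 -0.0004  0.0128] rows 0.30600405936300856 turn 0
```

Emit:
{"method": "apply_moves", "body": {"commands": [[0,0,0.004,0,1],[0,0,0.004,0,1],[0,0,0.003,0,1]]}}

```text
clock: 27.67
position: [0.4612, 0.3467, 0.0949]
ee_rot: [-0.062, 0.997, 0.038, 0.032]
ft_force: [0.1, -0.1, -3.0]
grip_width: 0.18
```

```bash
python3 tilt.py
```

```text
wrist 3174 3012 normal [-0.4323 -0.1139  0.8945] tilt deg 26.555369754410922 plate centroid [0.4506 0.3456 0.0721] min [0.4149 0.2799 0.0536] max [0.5169 0.4146 0.104 ]
t 27.72 pos [0.461  0.3465 0.0943] yaw 97.2 j7 1.09 F [-0.7869  0.3886 -4.4472] w 0.178
shift tool [ 0.0044 -0.0013  0.0039] rows 0.10602261114456324 turn 0
```

Emit:
{"method": "apply_moves", "body": {"commands": [[0.001,0,0.004,0,1],[0.001,0,0.004,0,1]]}}

```text
clock: 27.88
position: [0.4605, 0.3479, 0.0875]
ee_rot: [-0.061, 0.997, 0.039, 0.033]
ft_force: [-0.8, 0.1, 19.0]
grip_width: 0.179
```

Emit:
{"method": "apply_moves", "body": {"commands": [[0.001,0,0.003,0,1],[0.001,0,0.003,0,1]]}}

```text
clock: 28.05
position: [0.4623, 0.3503, 0.0859]
ee_rot: [-0.062, 0.997, 0.042, 0.036]
ft_force: [-1.6, -4.4, 21.4]
grip_width: 0.176
```

```bash
python3 tilt.py
```

```text
wrist 3201 3032 normal [-0.4217 -0.0802  0.9032] tilt deg 25.4234196544851 plate centroid [0.4518 0.3466 0.0638] min [0.417  0.2819 0.0482] max [0.5184 0.4178 0.0944]
t 28.1 pos [0.4624 0.3503 0.0859] yaw 97.3 j7 1.1 F [-2.2047 -4.9735 20.8173] w 0.178
shift tool [ 0.0057 -0.0042 -0.0049] rows 0.13669714453373916 turn 0
```

Emit:
{"method": "apply_moves", "body": {"commands": [[-0.008,-0.002,0.001,0,1],[-0.008,-0.002,0.002,0,1]]}}

```text
clock: 28.27
position: [0.4788, 0.35, 0.0866]
ee_rot: [-0.062, 0.996, 0.043, 0.037]
ft_force: [-4.2, 2.4, 5.0]
grip_width: 0.177
```

```bash
python3 tilt.py
```

```text
wrist 3687 3522 normal [-0.2924 -0.1091  0.9501] tilt deg 18.184188384908786 plate centroid [0.4629 0.3485 0.0669] min [0.4239 0.2823 0.0517] max [0.5363 0.4191 0.0927]
t 28.32 pos [0.4802 0.3499 0.0865] yaw 97.3 j7 1.13 F [-1.1933  1.685   7.3218] w 0.182
shift tool [ 0.0233 -0.0016 -0.0055] rows 0.5578604451814506 turn 0
```

Levelling works (26° → 18°). Continue dragging while lowering.

Emit:
{"method": "apply_moves", "body": {"commands": [[-0.008,-0.002,0.004,0,1],[-0.008,-0.002,0.004,0,1]]}}

```text
clock: 28.48
position: [0.4969, 0.3516, 0.0819]
ee_rot: [-0.063, 0.996, 0.046, 0.038]
ft_force: [-3.6, 1.6, 2.9]
grip_width: 0.18
```

```bash
python3 tilt.py
```

```text
wrist 4155 3990 normal [-0.105  -0.0953  0.9899] tilt deg 8.15276516623535 plate centroid [0.474  0.3489 0.0662] min [0.4337 0.2815 0.0564] max [0.5487 0.4183 0.078 ]
t 28.53 pos [0.4984 0.3513 0.0815] yaw 97.4 j7 1.16 F [0.5309 2.0903 6.3651] w 0.18
shift tool [ 0.041  -0.0002 -0.012 ] rows 0.9831268941673414 turn 0
```

Emit:
{"method": "apply_moves", "body": {"commands": [[-0.008,-0.002,0.005,0,1],[-0.003,-0.001,0.003,0,1],[0,0,0,0,1]]}}

```text
clock: 28.78
position: [0.5107, 0.3532, 0.0773]
ee_rot: [-0.063, 0.996, 0.048, 0.039]
ft_force: [-3.0, -5.6, 5.6]
grip_width: 0.176
```

```bash
python3 tilt.py
```

```text
wrist 4527 4342 normal [ 0.0103 -0.076   0.9971] tilt deg 4.3970916548627725 plate centroid [0.4839 0.3493 0.0647] min [0.443  0.2826 0.0579] max [0.5566 0.4203 0.0713]
t 28.83 pos [0.5108 0.3532 0.0774] yaw 97.5 j7 1.19 F [-2.259  -2.0477  6.9379] w 0.18
shift tool [ 0.0532  0.     -0.0172] rows 1.2752631460590702 turn 0
```

Emit:
{"method": "apply_moves", "body": {"commands": [[0,0,0.004,0,1],[0,0,0.004,0,1],[0,0,0,0,1]]}}

```text
clock: 29.08
position: [0.5133, 0.3564, 0.0767]
ee_rot: [-0.064, 0.996, 0.051, 0.042]
ft_force: [-1.5, -5.6, 5.8]
grip_width: 0.182
```

```bash
python3 tilt.py
```

```text
wrist 4540 4375 normal [ 0.0094 -0.0664  0.9977] tilt deg 3.845429851794589 plate centroid [0.4864 0.3515 0.0642] min [0.4456 0.2851 0.0581] max [0.5598 0.4228 0.07  ]
t 29.13 pos [0.5136 0.3565 0.0768] yaw 97.6 j7 1.19 F [-2.562  -1.796   8.5391] w 0.183
shift tool [ 0.0561 -0.0027 -0.0187] rows 1.346316144679853 turn 0
```

Emit:
{"method": "apply_moves", "body": {"commands": [[0,0,0,0,0.5],[0,0,0,0,0.2],[0,0,0,0,0],[0,0,0,0,0],[0,0,0,0,0]]}}

```text
clock: 29.55
position: [0.5141, 0.3566, 0.0772]
ee_rot: [-0.064, 0.996, 0.051, 0.043]
ft_force: [0.2, -0.4, -0.4]
grip_width: 0.502
```

Emit:
{"method": "apply_moves", "body": {"commands": [[0,0,-0.015,0,0],[0,0,-0.03,0,0],[0,0,-0.04,0,0],[0.01,0,-0.04,0,0],[0,0,0,0,0]]}}

```text
clock: 29.97
position: [0.4922, 0.3398, 0.2006]
ee_rot: [-0.063, 0.996, 0.048, 0.04]
ft_force: [0.8, 0.1, 0.6]
grip_width: 0.503
```

```bash
sed -i 's/-.06<p/-.25<p/; s/<.085/<.13/' tilt.py; python3 - <<'E'
from h import *
go([.5,.343,.25])
g=grab("wrist"); save("j.png",g[0],None,1.5)
hsv=cv2.cvtColor(g[0],cv2.COLOR_RGB2HSV).astype(int); P=[]
for v in range(0,384,2):
    for u in range(0,512,2):
        if g[1][v,u]>0 and hsv[v,u,1]<60:
            p=g[4][:3,:3]@(ray(g,(u,v))*g[1][v,u])+g[4][:3,3]
            if .05<p[2]<.075 and abs(p[0]-.5)<.12 and abs(p[1]-.35)<.12: P.append(p)
P=np.array(P); n=np.linalg.svd(P-P.mean(0),full_matrices=False)[2][2]; print(len(P),n,P.mean(0))
b=cv2.minAreaRect((P[:,:2]*1000).astype(np.float32)); print(b)
g=grab("scene"); save("k.png",g[0],(280,130,230,200),3)
E
```

```text
t 29.97 pos [0.4922 0.3398 0.2006] yaw 97.5 j7 1.12 F [0.8044 0.0898 0.6338] w 0.503
shift tool [-0.0124  0.0066 -0.0481] rows 1.1538967357398346 turn 0
4020 [-0.0015  0.0002  1.    ] [0.5004 0.356  0.0611]
((506.6097412109375, 358.2106018066406), (110.31156158447266, 130.51231384277344), 7.6284379959106445)
```

View pics/k.png

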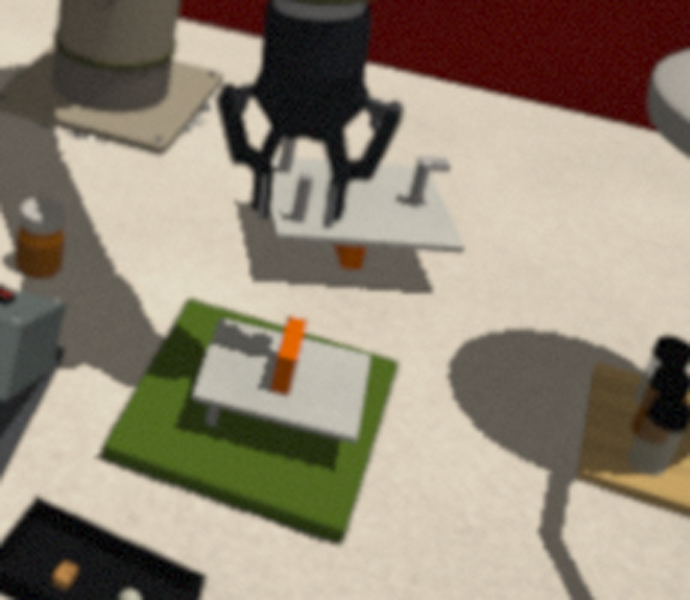

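```bash
python3 -c "
from h import *
print(workorder.hand_in()); print(manip.get_obs()['clock'])"
```

```text
the job is handed in; nothing more can be done
None
the job is handed in; nothing more can be done
```

The lock box is open and the cover stands level on its feet on the green pad. The job was handed in at about 30 s on the robot clock. The hand-in reports no verdict.

- **Dialling:** I turned the knob in short grip-and-turn strokes and read the marks with the wrist camera after each one. Red stopped about 2° short of the pointer, yellow within about 1°, and blue about 2° short (limit 7°). I saw no overshoot.
- **Lifting:** The cover came out along its own normal with about 4 N at the wrist, so it was not forced.
- **Placing:** The tool could not tilt, so the cover reached the pad leaning about 26°. I set its lower feet on the pad and levelled it by drawing the grip forward while lowering. It stood within about 4° of level, still held, when I let go.
- **Last checks:**
  - Tilt is about 0.1°.
  - The plate top is 61 mm up, exactly what standing on its feet on the pad gives.
  - The middle is about 9 mm (x) and 15 mm (y) from the pad's middle. That is inside the limits but not dead centre.
  - The fingers are open and clear of the cover, and the wrist force is about zero.
- **Bystanders:** None looked disturbed in the later pictures, but I did not re-measure their positions.
- **Disagreements:** The measured tool axis drifted about 5° from vertical during the contact work; I worked with it rather than correcting it. The first fit of the box pose disagreed with the images because the arm was still settling, so I redid it. The second fit agreed to within a pixel.

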